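Wedge up a freshly glued forming block

TASK

The square beech forming block has just been glued up from two halves: without lifting it, push it flat along the bench, between the thread stand and the glue tray without touching either, into the wedge clamp until it is fully home against the rear stop. Then push the dark wedge in along its slanting rail: it first shoves the block across to the cork fence, which costs little force, and then bites; stop when it is firmly tight, at a steady push of about 12 N, and let go. Go gently: ramming the block, or pushing the wedge beyond 16 N, spoils the glue joint, and the bone folder and the beeswax stay where they lie.

Things in the scene. Friction and masses are not known exactly. Their poses are not given: they have to be found in the camera images.
- block: Square beech block, 96 x 96 x 32 mm, about 0.25 kg, loose, one half pale and one darker, too wide for the gripper. It starts on the bench to the right, turned up to 0.3 rad from the clamp's axes. Origin: centre of its underside; z up; sides parallel to its x and y.
- clamp: Wedge clamp of reddish wooden bars 30 mm high, screwed to the bench. Its y axis points into the bay (nearly world +y), x away from the robot, z up. Origin: at bench height where the block's centre stands when home (fence at its middle setting). Rear stop: face at y = +48 mm. Fence: cork face along y at x = +48 mm, but set by hand from +41 to +55 mm, which is not measured; y -82 to +46 mm.
- wedge: Dark wooden wedge that slides along the steel guide strip of the slanting rail with a drag of 4 N and cannot leave it: 125 mm long, 30 high, 37 thick at its near end, 12 at its tip (1 in 5). Origin: under the middle of its thick end; y axis to the tip (into the bay); face to the block at x = +18.5 mm. From parked it travels 60 to 160 mm until it bites, then the push rises by 2 to 4 N per mm.
- wedge_end (a point): Centre of the wedge's thick end face (37 x 30 mm), 15 mm above the bench: the place to push, towards the clamp's +y. It moves 1 mm towards the clamp's +x for each 5 mm of travel: move sideways with it to stay off the rail. Shoving the block to the fence takes up to about 8 N; 12 N of push clamps it with about 15 N, and the drag holds it so when let go.
- bay_mouth (a point): Middle of the clamp's mouth on the bench, at x = -10, y = -125 mm in the clamp's frame. A block pushed in along y with its centre on this line (x = -10 mm) clears the fence, whose flared mouth begins at y = -110 mm, and the parked wedge, whose face to the bay is at about x = -66 to -69 mm.
- rail_end (a point): Open end of the slanting rail's inner face, on the bench, at x = -110, y = -205 mm in the clamp's frame; from there the face runs straight to x = -56, y = +66 mm, 1 in 5, narrowing into the bay. The rail is a wooden bar 24 mm thick, 30 mm high.
- thread_stand: Fixed pale wooden stand, 80 x 124 mm and 12 mm high, with two thread spools on steel pins (74 mm high in all). Origin: centre of its underside, long side along its y. Obstacle on one side of the way to the clamp; it and the glue tray may change places.
- glue_tray: Fixed steel tray, 84 x 124 mm and 16 mm high, with a white glue pot (black lid and brush handle, 123 mm high in all) at its -y end and a piece of crepe rubber. Origin: centre of its underside, long side along its y. Obstacle on the other side of the way; the gap between the two is at least 140 mm, about the line along the clamp's y through bay_mouth.
- folder: Bone folder, white, 22 x 150 x 9 mm, lying near the bench's front edge on the left. Leave alone. Origin: centre of its underside.
- wax: Yellow block of beeswax, 38 x 55 x 22 mm, lying beyond the clamp's mouth, farther from the robot. Leave alone. Origin: centre of its underside.
Things that resemble listed ones, but are neither listed nor needed, are in the scene too. What is shaped like the block but blue is not meant.

How it is judged:
By the outcome, as a careful person would: the job done as asked, in the order asked, and still so for the second after the job is handed in, with the robot touching nothing.
It also fails if it takes over 72 s, if anything falls off the work surface, if the arm or the gripper's body presses on something with over 40 N, if the wrist force passes 120 N, or if a joint passes its speed limit or range.

ROBOT

A 6-joint arm with a two-finger parallel gripper is mounted at the origin on a cart in front of the work surface, level with it; the furniture and walls round the work are solid. World frame = base frame: x ahead of the robot, y to its left, z up, the work surface at z = 0. Lengths are in mm, angles in rad, forces in N, time in s.
With the tool pointing down it reaches from about 225 to 725 mm from the base axis. Payload 3.1 kg.
Tool frame: the origin (TCP) lies at the very end of the fingers, on their centre line; the grasp point (between the pads) lies 19 mm behind it; z points along the fingers, x is the direction in which the jaws open and shut, and the axes are right-handed (so a half turn about z gives the same grasp; the last joint's range is limited). The gripper opens to 85 mm and grips with 20 to 120 N. Pads are 22 mm wide; open, the fingers measure 114 mm over their backs; the gripper's body (76 mm by 85 mm) begins 54 mm behind the grasp point. The pads swing forward as they close: fully open they stand 13 mm farther back than shut.
Start: joints at [1.123, 0.048, 0.099, 1.622, 0, 1.443], TCP at [165.055, 498.372, 195.512] pointing down, gripper open.
Joint ranges: [-2.91, 2.91], [-0.99, 1.94], [-1.21, 1.42], [-2.12, 2.29], [-1.49, 1.47], [-3.14, 3.14]. Speed limits (rad/s): [2.79, 2.79, 3.14, 3.14, 3.14, 3.14].

INTERFACE

Orientations are given as a 3x3 rotation matrix whose columns are the frame's x, y, z axes.
In Python, from cell import ctrl, grab_frame, order gives the robot as it stands.
- The arm moves only by the tool servo_tool, never from a script. Its argument "motion" is a list of rows, each an object of numbers: "x", "y", "z": the shift along the tool's x, y, z in mm; "wx", "wy", "wz": the turn, a rotation vector about the tool's x, y, z in degrees. A call has exactly 5 rows; each row shifts and turns the commanded pose from where the row before left it, along the tool's axes as they then stand; what a row does not reach is not made up. A row lasts 1/10 s, in which the tool goes at most 50 mm and 8.59 degrees, less where a joint would pass 70% of its speed; a pose out of reach is approached as far as the arm can. A call is refused whole if a number of a shift passes 50 or a number of a turn 8.59, either way. A call with a gripper value outside its range is refused whole. "claw" is the gripper command: -1 is shut, 1 is fully open, values between are in proportion, set as the call begins (left out, the last holds). The fingers move at their own pace and stop on an object; the grip force is fixed at half the most. Time passes only in rows, so rows that do not move let the fingers close, or fill a call up. It gives the time, the measured TCP pose, the force and the opening at its end, in the units of the state.
- ctrl.read_state(): the state, without advancing time (a new reading comes with each control period).
- grab_frame(name): name is "scene" or "side" or "wrist"; returns a dict with "color" (384x512x3 uint8, red, green, blue), "fx", "fy", "cx", "cy" (pixels), "R" (3x3) and "t" (3): a world point X has camera coordinates R X + t. Camera axes: x right, y down, z forward; pixel columns grow to the right and rows downward; lengths in mm; the calibration is good to about 2 mm. A picture is of the moment at which its call begins. There is no depth.
- order.close_job(): hands the job in, once; it reports no verdict.
The state is a dict: "time_s": time; "joint_positions": joint angles; "qvel": joint speeds; "joint_torque": joint torques, N m; "ee_pos": TCP position; "orientation": TCP orientation; "force": force on the tool from outside, world axes, zero at the start; "wrist_torque": the same for the moment, N m; "finger_gap": finger opening in mm.
Only numpy, scipy, OpenCV 4.12 (cv2) and the standard library are available. Lean on these libraries where they do the work, as an engineer would, in place of code of your own. Each camera call takes 0.05 s, during which the arm holds its last target.

## Working session

There is one attempt and no reset: what is moved stays moved. The work goes in short steps, Python scripts to look and compute and a tool call to move; the robot and the scene stay as the last step left them, time stands still between calls to the robot, and variables do not carry over. Pictures are saved under pics/ and viewed, and the job is handed in when it is done.

Besides the shell and the picture viewer there is one more tool, called after "Call:" by a JSON object that holds its "method" and its "body", one argument or row to a line. servo_tool: Moves the arm, as the interface text tells. Its arguments: {"type":"object","properties":{"motion":{"type":"array","items":{"type":"object","properties":{"x":{"type":"number"},"y":{"type":"number"},"z":{"type":"number"},"wx":{"type":"number"},"wy":{"type":"number"},"wz":{"type":"number"}}}},"claw":{"type":"number"}},"required":["motion"]}

```bash
ls; mkdir -p pics; python3 - <<'E'
from cell import ctrl, grab_frame, order
import cv2,pickle
s=ctrl.read_state(); print(s)
for n in ["scene","side","wrist"]:
    f=grab_frame(n); pickle.dump(f,open(f'pics/{n}0.pkl','wb'))
    cv2.imwrite(f'pics/{n}0.png',cv2.cvtColor(f['color'],cv2.COLOR_RGB2BGR)); print(n,f['fx'],f['fy'],f['cx'],f['cy'],f['R'],f['t'])
E
```

```text
pics
{'time_s': 0.0, 'joint_positions': array([1.12321581e+00, 4.87325060e-02, 9.75584252e-02, 1.62197969e+00,
       5.83868504e-06, 1.44297140e+00]), 'qvel': array([-4.75739297e-05, -3.10957781e-04,  1.15624136e-04,  1.70957824e-06,
       -1.83071586e-03,  8.83803047e-05]), 'joint_torque': array([ 2.04609198e-03, -3.38781774e+01,  3.20014501e+01,  2.02239485e-02,
       -5.84804934e-05,  1.02884155e-06]), 'ee_pos': array([164.74288361, 497.74581098, 194.30697871]), 'orientation': array([[ 3.14333355e-01,  9.49312114e-01, -1.02553086e-03],
       [ 9.49309790e-01, -3.14334879e-01, -2.12270017e-03],
       [-2.33746511e-03, -3.06311019e-04, -9.99997221e-01]]), 'force': array([0.5224407 , 1.3257993 , 0.65416299]), 'wrist_torque': array([ 0.01199603, -0.04466598, -0.00439998]), 'finger_gap': 85.47918001317443}
scene 458.93936275564914 458.93936275564914 265.70639548569267 190.59953021341943 [[ 0.61136016 -0.79123233  0.01378967]
 [-0.41909777 -0.33850637 -0.84247878]
 [ 0.67126434  0.50927874 -0.53855301]] [-381.63708952  238.55525876 1053.62778186]
side 497.76732609220437 497.76732609220437 261.49180730572016 188.26354653484705 [[-0.99627974 -0.08598976  0.00569485]
 [-0.04293027  0.43792006 -0.89798832]
 [ 0.07472391 -0.89489205 -0.43998245]] [ 533.42354509   93.76959235 1403.23354242]
wrist 276.9159024044453 276.9159024044453 254.14460925881636 190.05119009541653 [[ 3.14131579e-01  9.49379241e-01 -6.39401335e-04]
 [ 9.15329666e-01 -3.02686329e-01  2.65617375e-01]
 [ 2.51978083e-01 -8.40240683e-02 -9.64078317e-01]] [-524.64847864  -35.14504138  377.24961494]
```

View pics/scene0.png

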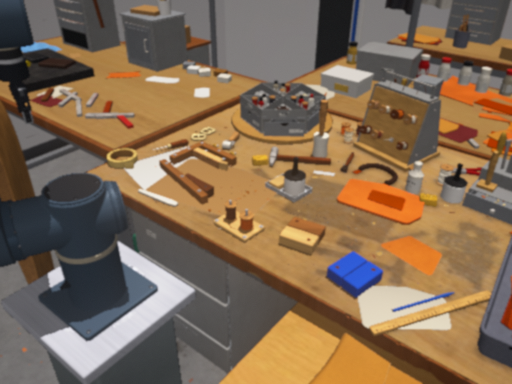

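View pics/side0.png

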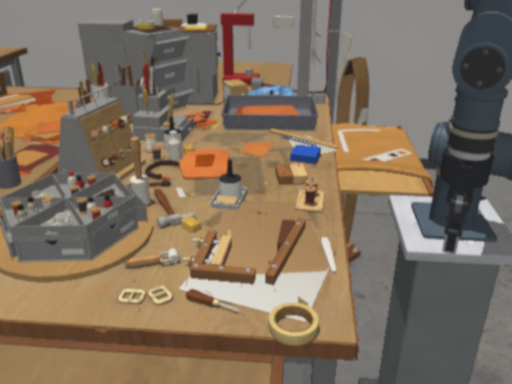

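View pics/wrist0.png

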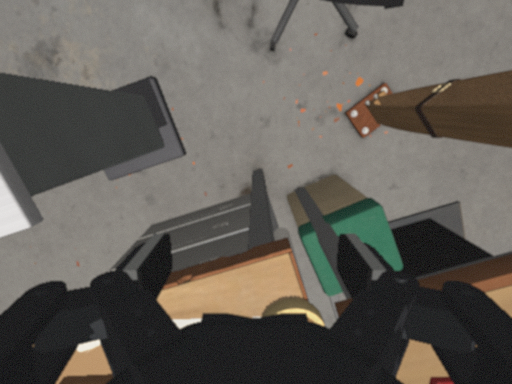

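```bash
python3 - <<'E'
import cv2
a=cv2.imread('pics/scene0.png')[125:300,120:390]; cv2.imwrite('pics/scene0z.png',cv2.resize(a,None,fx=2.96,fy=2.96,interpolation=cv2.INTER_CUBIC))
a=cv2.imread('pics/side0.png')[130:300,150:350]; cv2.imwrite('pics/side0z.png',cv2.resize(a,None,fx=3.5,fy=3.5,interpolation=cv2.INTER_CUBIC))
E
```

```text
(no output)
```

View pics/scene0z.png

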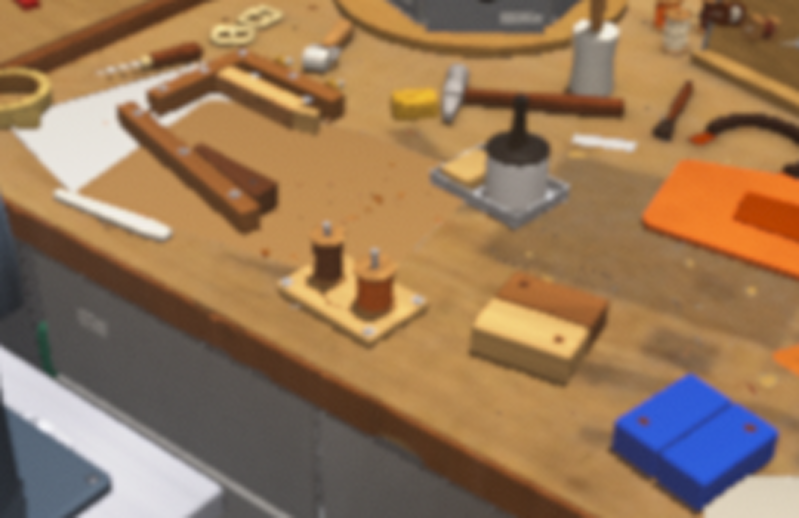

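View pics/side0z.png

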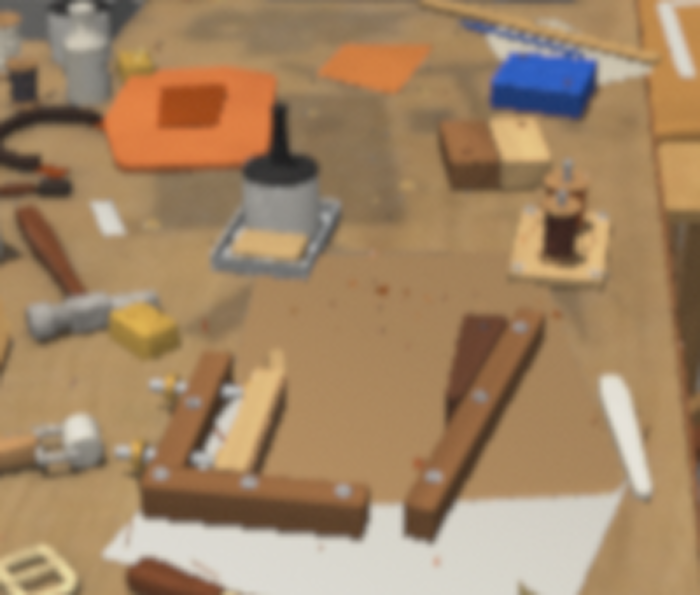

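```bash
python3 - <<'E'
import cv2
def crop(n,x0,y0,w,h,f,o):
    a=cv2.imread(f'pics/{n}0.png')[y0:y0+h,x0:x0+w]; cv2.imwrite(f'pics/{o}.png',cv2.resize(a,None,fx=f,fy=f,interpolation=cv2.INTER_CUBIC))
crop('side',180,215,135,72,5.9,'c1')
crop('side',205,155,125,60,6.4,'c2')
crop('scene',155,140,85,65,9,'c3')
crop('scene',210,165,120,90,6.6,'c4')
E
```

```text
(no output)
```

View pics/c1.png

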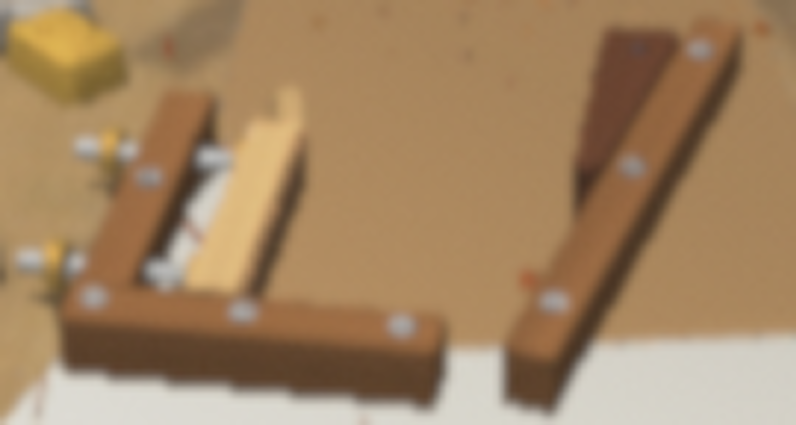

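View pics/c2.png

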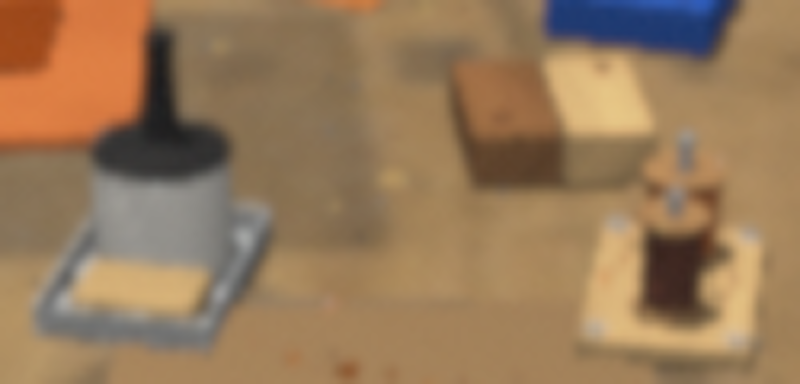

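View pics/c3.png

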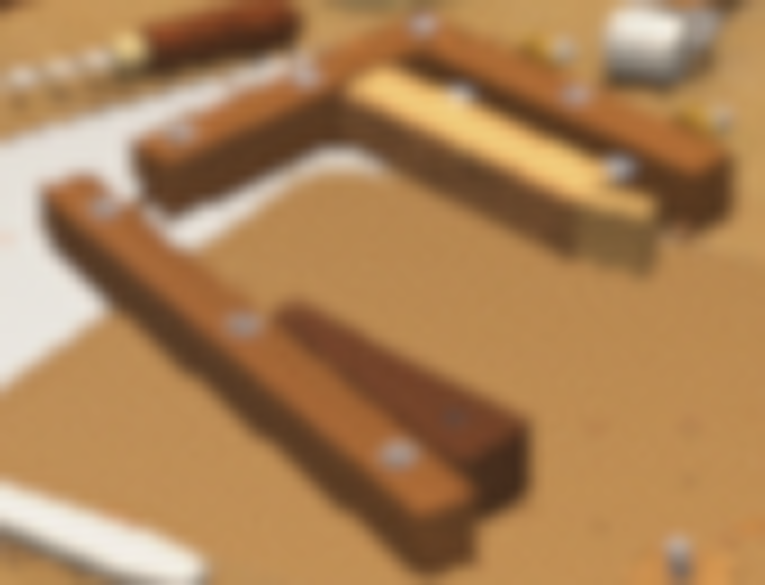

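View pics/c4.png

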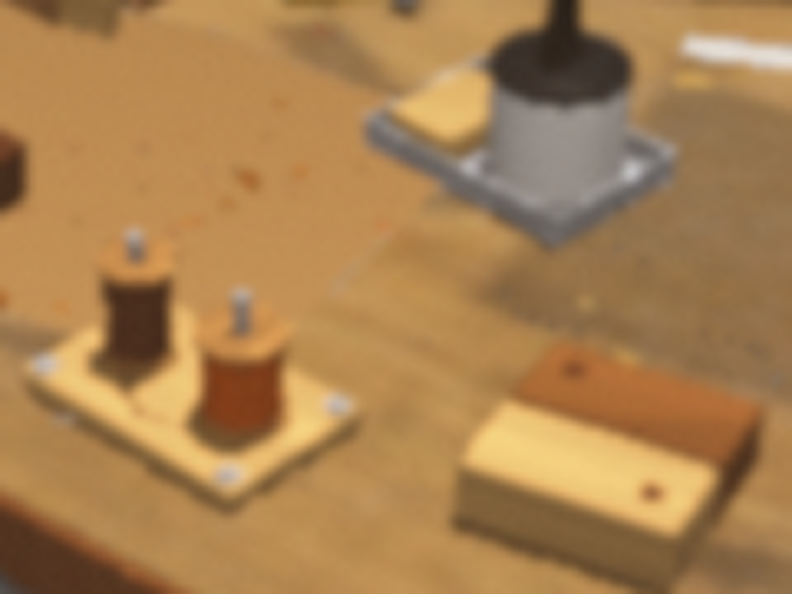

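```bash
cat > h.py <<'E'
import pickle,numpy as np,cv2
def load(p): return pickle.load(open(f'pics/{p}.pkl','rb'))
def ray(f,u,v,z):
    d=f['R'].T@np.array([(u-f['cx'])/f['fx'],(v-f['cy'])/f['fy'],1]); o=-f['R'].T@f['t']
    return (o+d*(z-o[2])/d[2])[:2]
def zp(f,p,off,s,z): return ray(f,(p[0]+.5)/s-.5+off[0],(p[1]+.5)/s-.5+off[1],z)
def proj(f,X):
    X=np.atleast_2d(X); c=X@f['R'].T+f['t']; return np.c_[c[:,0]/c[:,2]*f['fx']+f['cx'],c[:,1]/c[:,2]*f['fy']+f['cy']]
E
python3 - <<'E'
from h import *
np.set_printoptions(precision=1,suppress=True)
sd=load('side0');sc=load('scene0')
A={}
def S(n,p,off,s,z,f): 
    A[n]=zp(f,p,off,s,z);print(n,A[n])
c1=((180,215),5.9);c2=((205,155),6.4);c3=((155,140),9);c4=((210,165),6.6)
for n,p in dict(rail_in_near=(695,20),rail_out_near=(740,28),rail_in_far=(510,345),rail_out_far=(560,355),stop_in_r=(443,315),stop_in_l=(260,298),stop_out_r=(440,352),stop_out_l=(65,315),wedge_x=(608,32),fence_near=(302,122),fence_far=(240,296)).items(): S('sd '+n,p,*c1,30,sd)
for n,p in dict(rail_in_near=(475,492),rail_out_near=(418,517),rail_in_far=(95,178),rail_out_far=(45,187),stop_in_r=(165,180),stop_in_l=(340,95),stop_out_r=(135,148),wedge_x=(525,430),fence_near=(585,205),fence_far=(350,92)).items(): S('sc '+n,p,*c3,30,sc)
for n,p in dict(a=(452,62),b=(474,132),c=(655,135),d=(630,58)).items(): S('sd blk'+n,p,*c2,32,sd)
for n,p in dict(d=(460,468),c=(510,398),a=(560,343),b=(765,405),x=(680,535)).items(): S('sc blk'+n,p,*c4,32,sc)
for n,p in dict(a=(600,218),b=(582,350),c=(752,355),d=(765,230)).items(): S('sd stand'+n,p,*c2,12,sd)
for n,p in dict(a=(25,375),b=(230,500),c=(358,415)).items(): S('sc stand'+n,p,*c4,12,sc)
for n,p in dict(a=(40,320),b=(210,335),c=(270,210)).items(): S('sd tray'+n,p,*c2,16,sd)
for n,p in dict(a=(367,125),b=(550,230),c=(676,155)).items(): S('sc tray'+n,p,*c4,16,sc)
E
```

```text
sd rail_in_near [431.1  74.4]
sd rail_out_near [410.3  79.9]
sd rail_in_far [496.4 334.7]
sd rail_out_far [476.9 339.3]
sd stop_in_r [523.9 317.5]
sd stop_in_l [596.7 312.9]
sd stop_out_r [522.7 341.7]
sd stop_out_l [670.5 331.3]
sd wedge_x [470.5  89.4]
sd fence_near [598.9 180.6]
sd fence_far [604.7 312.2]
sc rail_in_near [428.5  67.8]
sc rail_out_near [406.   71.9]
sc rail_in_far [495.1 326.2]
sc rail_out_far [478.8 335.3]
sc stop_in_r [510.4 305. ]
sc stop_in_l [599.4 303.5]
sc stop_out_r [520.4 332.3]
sc wedge_x [466.8  81.4]
sc fence_near [594.5 171.2]
sc fence_far [603.6 302.3]
sd blka [ 513.6 -283.2]
sd blkb [ 497.1 -195.7]
sd blkc [ 406.4 -201.1]
sd blkd [ 420.  -297.9]
sc blkd [ 400.9 -216.6]
sc blkc [ 450.8 -205.4]
sc blka [ 495.1 -199.5]
sc blkb [ 511.9 -289.2]
sc blkx [ 420.4 -307.1]
sd standa [ 432.1 -144.5]
sd standb [437.5  -8.1]
sd standc [361.2 -10.8]
sd standd [ 351.9 -139. ]
sc standa [358.  -21.5]
sc standb [ 347.9 -142.5]
sc standc [ 423.9 -148. ]
sd traya [684.4  -5.5]
sd trayb [605.4   1.3]
sd trayc [ 592.9 -129.4]
sc traya [602.1 -14.8]
sc trayb [ 582.7 -134.3]
sc trayc [ 672.2 -144.1]
```

Call:
{"method": "servo_tool", "body": {
  "motion": [
    {"wz":-7.6},
    {"wz":-7.6},
    {"x":-47,"y":14.8},
    {"x":-47,"y":14.8},
    {"x":-47,"y":14.8}
  ],
  "claw": 0.2
}}

```text
$.motion[0]: bad value
```

Call:
{"method": "servo_tool", "body": {
  "motion": [
    {"x":0,"y":0,"z":0,"wx":0,"wy":0,"wz":-7.6},
    {"x":0,"y":0,"z":0,"wx":0,"wy":0,"wz":-7.6},
    {"x":-47,"y":14.8,"z":0,"wx":0,"wy":0,"wz":0},
    {"x":-47,"y":14.8,"z":0,"wx":0,"wy":0,"wz":0},
    {"x":-47,"y":14.8,"z":0,"wx":0,"wy":0,"wz":0}
  ],
  "claw": 0.2
}}

```text
time_s: 0.65
ee_pos: [201.6, 353.5, 194.6]
orientation: [[0.053, 0.999, -0.001], [0.999, -0.053, -0.002], [-0.002, -0.001, -1.0]]
force: [1.4, -0.5, 0.1]
finger_gap: 51.4
```

Call:
{"method": "servo_tool", "body": {
  "motion": [
    {"x":-47,"y":14.8,"z":0,"wx":0,"wy":0,"wz":0},
    {"x":-47,"y":14.8,"z":0,"wx":0,"wy":0,"wz":0},
    {"x":-47,"y":14.8,"z":0,"wx":0,"wy":0,"wz":0},
    {"x":-47,"y":14.8,"z":0,"wx":0,"wy":0,"wz":0},
    {"x":-47,"y":14.8,"z":0,"wx":0,"wy":0,"wz":0}
  ]
}}

```text
time_s: 1.15
ee_pos: [262.7, 114.8, 195.3]
orientation: [[0.053, 0.999, 0.001], [0.999, -0.053, 0.0], [0.0, 0.001, -1.0]]
force: [1.8, -0.4, -0.2]
finger_gap: 51.1
```

Call:
{"method": "servo_tool", "body": {
  "motion": [
    {"x":-47,"y":14.8,"z":0,"wx":0,"wy":0,"wz":0},
    {"x":-47,"y":14.8,"z":0,"wx":0,"wy":0,"wz":0},
    {"x":-47,"y":14.8,"z":0,"wx":0,"wy":0,"wz":0},
    {"x":-47,"y":14.8,"z":0,"wx":0,"wy":0,"wz":0},
    {"x":-47,"y":14.8,"z":0,"wx":0,"wy":0,"wz":0}
  ]
}}

```text
time_s: 1.65
ee_pos: [323.7, -124.4, 195.4]
orientation: [[0.056, 0.998, 0.001], [0.998, -0.056, -0.0], [0.0, 0.001, -1.0]]
force: [1.2, 0.7, 0.6]
finger_gap: 51.3
```

Call:
{"method": "servo_tool", "body": {
  "motion": [
    {"x":-47,"y":14.8,"z":0,"wx":0,"wy":0,"wz":0},
    {"x":-47,"y":14.8,"z":0,"wx":0,"wy":0,"wz":0},
    {"x":-40,"y":10,"z":0,"wx":0,"wy":0,"wz":0},
    {"x":0,"y":0,"z":0,"wx":0,"wy":0,"wz":0},
    {"x":0,"y":0,"z":0,"wx":0,"wy":0,"wz":0}
  ]
}}

```text
time_s: 2.15
ee_pos: [355.5, -258.3, 194.6]
orientation: [[0.056, 0.998, -0.002], [0.998, -0.056, 0.002], [0.002, -0.002, -1.0]]
force: [0.2, 0.7, -0.1]
finger_gap: 51.2
```

```bash
cat > snap.py <<'E'
import sys,pickle,cv2
from cell import ctrl,grab_frame
for a in sys.argv[2:]:
    f=grab_frame(a); pickle.dump(f,open(f'pics/{a}{sys.argv[1]}.pkl','wb')); im=cv2.cvtColor(f['color'],cv2.COLOR_RGB2BGR)
    cv2.imwrite(f'pics/{a}{sys.argv[1]}.png',im); cv2.imwrite(f'pics/{a}{sys.argv[1]}z.png',cv2.resize(im,None,fx=1.5,fy=1.5,interpolation=cv2.INTER_CUBIC))
s=ctrl.read_state();print(s['time_s'],s['ee_pos'],s['force'],s['joint_positions'])
E
python3 snap.py 1 wrist
```

```text
2.2 [ 355.64073192 -257.53368632  195.07233326] [0.50458112 0.97359183 0.14168454] [-7.80013079e-01 -1.72689472e-01 -1.11749096e-01  1.63371050e+00
  3.88204919e-04 -7.25091120e-01]
```

View pics/wrist1z.png

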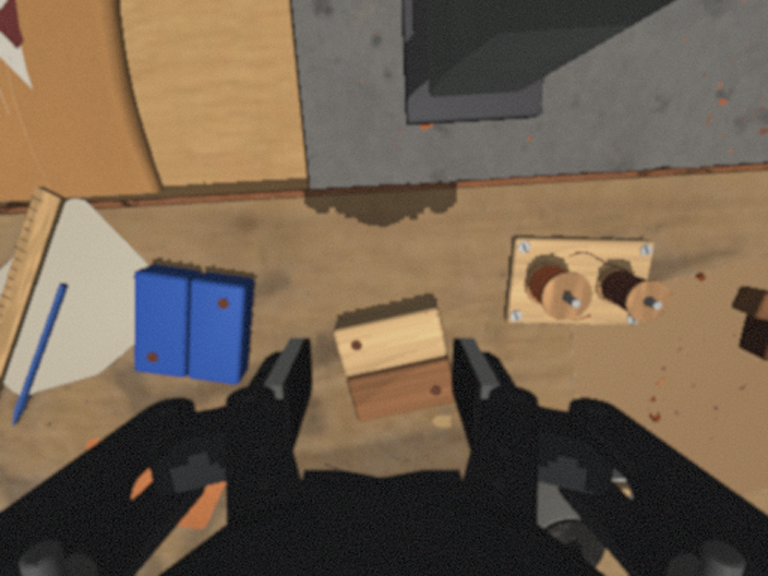

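```bash
python3 - <<'E'
from h import *
np.set_printoptions(precision=1,suppress=True)
f=load('wrist1')
for p in [(335,332),(438,310),(455,405),(358,418)]: print('blk',zp(f,p,(0,0),1.5,32))
for p in [(515,238),(655,242),(650,325),(508,322)]: print('stand',zp(f,p,(0,0),1.5,12))
print(zp(f,(400,187),(0,0),1.5,0))
E
```

```text
blk [ 423.  -302.2]
blk [ 407.8 -211.4]
blk [ 501.4 -197.6]
blk [ 509.8 -288.1]
stand [ 352.2 -140.3]
stand [362.7 -17.3]
stand [440.7 -12.7]
stand [ 430.2 -144.5]
[ 303.6 -238.3]
```

Call:
{"method": "servo_tool", "body": {
  "motion": [
    {"x":6,"y":0,"z":45,"wx":0,"wy":0,"wz":0},
    {"x":0,"y":0,"z":48,"wx":0,"wy":0,"wz":0},
    {"x":0,"y":0,"z":48,"wx":0,"wy":0,"wz":0},
    {"x":0,"y":0,"z":36,"wx":0,"wy":0,"wz":0},
    {"x":0,"y":0,"z":9,"wx":0,"wy":0,"wz":0}
  ]
}}

```text
time_s: 2.7
ee_pos: [353.2, -247.5, 5.1]
orientation: [[0.052, 0.999, -0.006], [0.999, -0.052, 0.006], [0.006, -0.007, -1.0]]
force: [0.4, 1.3, 0.3]
finger_gap: 51.7
```

Call:
{"method": "servo_tool", "body": {
  "motion": [
    {"x":0,"y":5,"z":0,"wx":0,"wy":0,"wz":0},
    {"x":0,"y":5,"z":0,"wx":0,"wy":0,"wz":0},
    {"x":0,"y":5,"z":0,"wx":0,"wy":0,"wz":0},
    {"x":0,"y":4,"z":0,"wx":0,"wy":0,"wz":0},
    {"x":0,"y":4,"z":0,"wx":0,"wy":0,"wz":0}
  ]
}}

```text
time_s: 3.2
ee_pos: [380.9, -254.4, 11.1]
orientation: [[0.054, 0.999, 0.002], [0.999, -0.054, -0.002], [-0.002, 0.002, -1.0]]
force: [0.5, -0.5, -0.4]
finger_gap: 51.2
```

Call:
{"method": "servo_tool", "body": {
  "motion": [
    {"x":0,"y":4,"z":0,"wx":0,"wy":0,"wz":0},
    {"x":0,"y":4,"z":0,"wx":0,"wy":0,"wz":0},
    {"x":0,"y":4,"z":0,"wx":0,"wy":0,"wz":0},
    {"x":0,"y":4,"z":0,"wx":0,"wy":0,"wz":0},
    {"x":0,"y":4,"z":0,"wx":0,"wy":0,"wz":0}
  ]
}}

```text
time_s: 3.7
ee_pos: [399.6, -254.5, 9.4]
orientation: [[0.055, 0.999, -0.0], [0.999, -0.055, 0.0], [0.0, -0.0, -1.0]]
force: [-0.9, -0.7, 0.2]
finger_gap: 50.7
```

Call:
{"method": "servo_tool", "body": {
  "motion": [
    {"x":0,"y":4,"z":0,"wx":0,"wy":0,"wz":0},
    {"x":0,"y":4,"z":0,"wx":0,"wy":0,"wz":0},
    {"x":0,"y":4,"z":0,"wx":0,"wy":0,"wz":0},
    {"x":0,"y":4,"z":0,"wx":0,"wy":0,"wz":0},
    {"x":0,"y":4,"z":0,"wx":0,"wy":0,"wz":0}
  ]
}}

```text
time_s: 4.2
ee_pos: [419.7, -255.6, 9.5]
orientation: [[0.054, 0.999, 0.0], [0.999, -0.054, -0.0], [-0.0, 0.0, -1.0]]
force: [0.9, -0.0, -0.0]
finger_gap: 51.3
```

Call:
{"method": "servo_tool", "body": {
  "motion": [
    {"x":0,"y":4,"z":0,"wx":0,"wy":0,"wz":0},
    {"x":0,"y":4,"z":0,"wx":0,"wy":0,"wz":0},
    {"x":0,"y":4,"z":0,"wx":0,"wy":0,"wz":0},
    {"x":0,"y":4,"z":0,"wx":0,"wy":0,"wz":0},
    {"x":0,"y":4,"z":0,"wx":0,"wy":0,"wz":0}
  ]
}}

```text
time_s: 4.7
ee_pos: [439.7, -256.7, 9.5]
orientation: [[0.054, 0.999, 0.0], [0.999, -0.054, -0.0], [-0.0, 0.0, -1.0]]
force: [-0.7, 0.2, 0.0]
finger_gap: 51.4
```

```bash
python3 snap.py 2 wrist scene
```

```text
4.8 [ 439.87460176 -256.79503045    9.54606721] [-0.35545304 -0.48167875 -0.10116108] [-6.60181927e-01  5.02020393e-02 -2.70843353e-01  1.24940701e+00
  5.78568203e-05 -6.05975957e-01]
```

View pics/wrist2z.png

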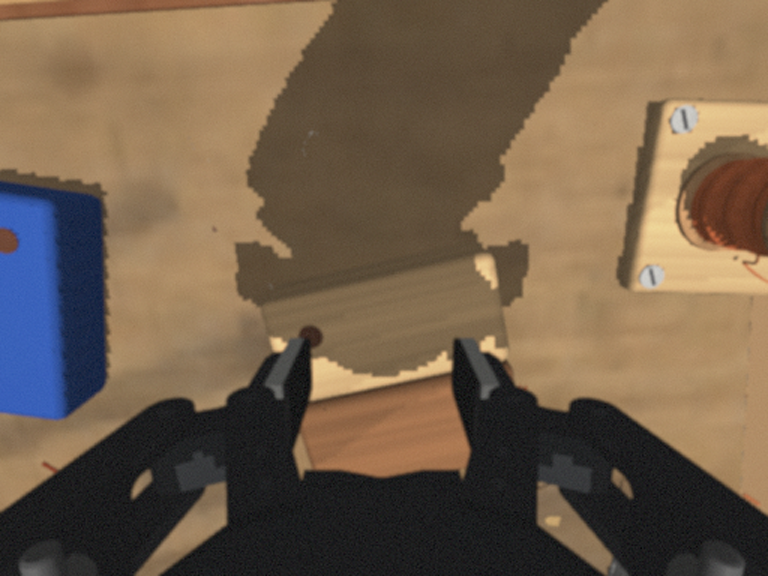

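View pics/scene2z.png

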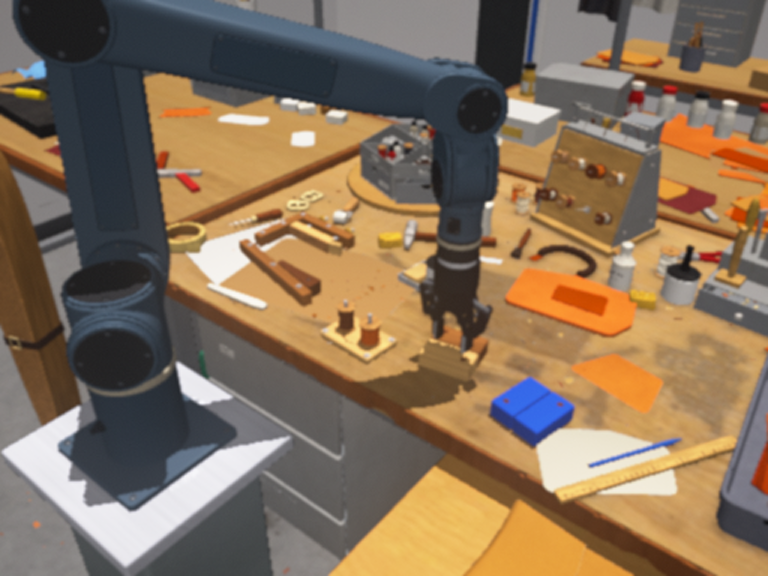

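```bash
python3 - <<'E'
from h import *
from cell import ctrl
np.set_printoptions(precision=1,suppress=True)
f=load('wrist2'); s=ctrl.read_state(); print('cam',-f['R'].T@f['t'], f['R'])
for p in [(262,305),(488,255),(508,350)]: print('blk',zp(f,p,(0,0),1.5,32))
for p in [(290,340),(475,340)]: print('tip',zp(f,p,(0,0),1.5,12),zp(f,p,(0,0),1.5,32))
R=s['orientation'];e=s['ee_pos']
for d in (0,30): print(proj(f,e-R[:,2]*d)*1.5)
E
```

```text
cam [ 373.3 -253.2  187.8] [[ 0.1  1.   0. ]
 [ 1.  -0.1  0.3]
 [ 0.3 -0.  -1. ]]
blk [ 421.7 -302.7]
blk [ 406.5 -214.1]
blk [ 446.4 -205.4]
tip [ 445.3 -298.6] [ 437.1 -293.4]
tip [ 449.9 -214.4] [ 441.2 -218.8]
[[380.7 321.9]]
[[380.7 349.2]]
```

```bash
python3 - <<'E'
import cv2
from h import *
a=cv2.imread('pics/scene2.png')[165:255,265:345]; cv2.imwrite('pics/sc2c.png',cv2.resize(a,None,fx=6.6,fy=6.6,interpolation=cv2.INTER_CUBIC))
f=load('scene2')
for y in (-289,-222):
  for z in (10,20,32): 
    for x in (430,440): print(x,y,z,(proj(f,[x,y,z])-[265,165]+.5)*6.6)
E
```

```text
430 -289 10 [[288.1552969  548.42173187]]
440 -289 10 [[302.06120228 535.70080696]]
430 -289 20 [[289.78212019 528.58515331]]
440 -289 20 [[303.74173564 515.91850653]]
430 -289 32 [[291.75394537 504.54181344]]
440 -289 32 [[305.7785463  491.94230875]]
430 -222 10 [[149.13577597 481.80044297]]
440 -222 10 [[163.41444142 469.7956794 ]]
430 -222 20 [[150.10257216 462.22490822]]
440 -222 20 [[164.43870669 450.27462892]]
430 -222 32 [[151.27406914 438.50462451]]
440 -222 32 [[165.67977456 426.62162685]]
```

View pics/sc2c.png

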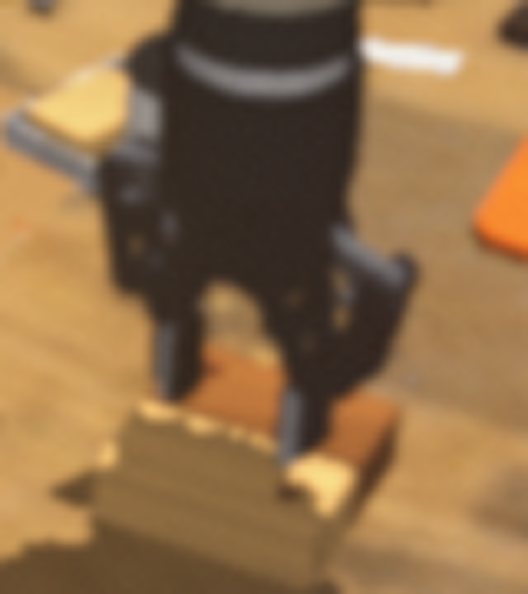

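```bash
python3 - <<'E'
from h import *
from cell import ctrl
np.set_printoptions(precision=1,suppress=True)
f=load('wrist2'); s=ctrl.read_state();R=s['orientation'];e=s['ee_pos']
for y in (-11,0,11):
  for d in (0,15,30,45): print(y,d,(proj(f,e+R@np.array([25.5,y,-d]))*1.5)[0],(proj(f,e+R@np.array([-25.5,y,-d]))*1.5)[0])
import cv2
cv2.imwrite('pics/tip.png',cv2.resize(cv2.imread('pics/wrist1.png')[200:340,140:380],None,fx=3.3,fy=3.3,interpolation=cv2.INTER_CUBIC))
E
```

```text
-11 0 [437.4 298.8] [323.9 298.9]
-11 15 [442.2 309.6] [319.1 309.7]
-11 30 [447.9 322.4] [313.5 322.5]
-11 45 [454.6 337.7] [306.7 337.8]
0 0 [436.6 321.9] [324.8 321.9]
0 15 [441.2 334.4] [320.2 334.4]
0 30 [446.6 349.1] [314.7 349.2]
0 45 [453.2 366.8] [308.2 366.9]
11 0 [435.7 344.2] [325.6 344.3]
11 15 [440.2 358.3] [321.2 358.4]
11 30 [445.5 374.9] [315.9 375. ]
11 45 [451.8 394.7] [309.7 394.8]
```

View pics/tip.png

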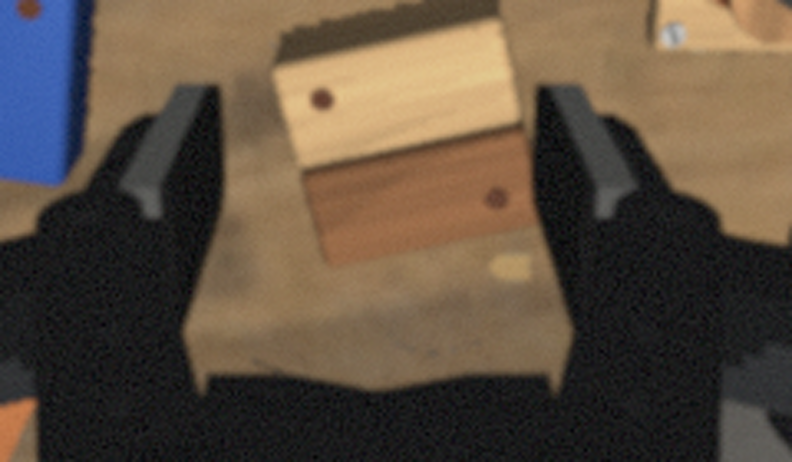

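Call:
{"method": "servo_tool", "body": {
  "motion": [
    {"x":0,"y":-10,"z":-40,"wx":0,"wy":0,"wz":0},
    {"x":0,"y":-45,"z":0,"wx":0,"wy":0,"wz":0},
    {"x":0,"y":-35,"z":0,"wx":0,"wy":0,"wz":0},
    {"x":0,"y":0,"z":0,"wx":0,"wy":0,"wz":0},
    {"x":0,"y":0,"z":0,"wx":0,"wy":0,"wz":0}
  ],
  "claw": -1
}}

```text
time_s: 5.3
ee_pos: [349.3, -251.9, 49.6]
orientation: [[0.056, 0.998, 0.001], [0.998, -0.056, -0.0], [-0.0, 0.001, -1.0]]
force: [0.7, 0.1, 0.1]
finger_gap: 0.3
```

```bash
python3 snap.py 3 wrist scene; python3 - <<'E'
from h import *
from cell import ctrl
np.set_printoptions(precision=1,suppress=True)
f=load('wrist3'); s=ctrl.read_state();R=s['orientation'];e=s['ee_pos'];print(s['finger_gap'],e)
for y in (-11,0,11):
  for d in (0,15,30,45): print(y,d,(proj(f,e+R@np.array([0,y,-d]))*1.5)[0])
import cv2
print(proj(load('scene3'),e)*1.5)
E
```

```text
5.4 [ 350.31075271 -252.21252103   49.78244629] [0.2001331  0.2470267  0.57665521] [-7.79846818e-01 -1.81893199e-01 -4.08947494e-01  1.34242511e+00
  2.84041580e-04 -7.25481878e-01]
-0.09055538266498375 [ 350.3 -252.2   49.8]
-11 0 [380.3 300.8]
-11 15 [380.3 311.7]
-11 30 [380.3 324.6]
-11 45 [380.2 340.2]
0 0 [380.3 323.7]
0 15 [380.3 336.4]
0 30 [380.3 351.3]
0 45 [380.3 369.2]
11 0 [380.4 346. ]
11 15 [380.4 360.3]
11 30 [380.4 377.1]
11 45 [380.3 397.1]
[[418.5 368. ]]
```

View pics/wrist3z.png

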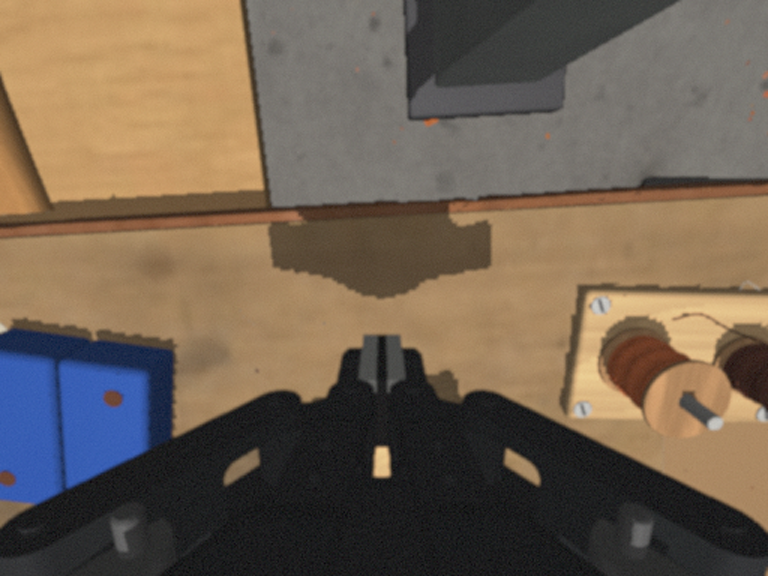

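View pics/scene3z.png

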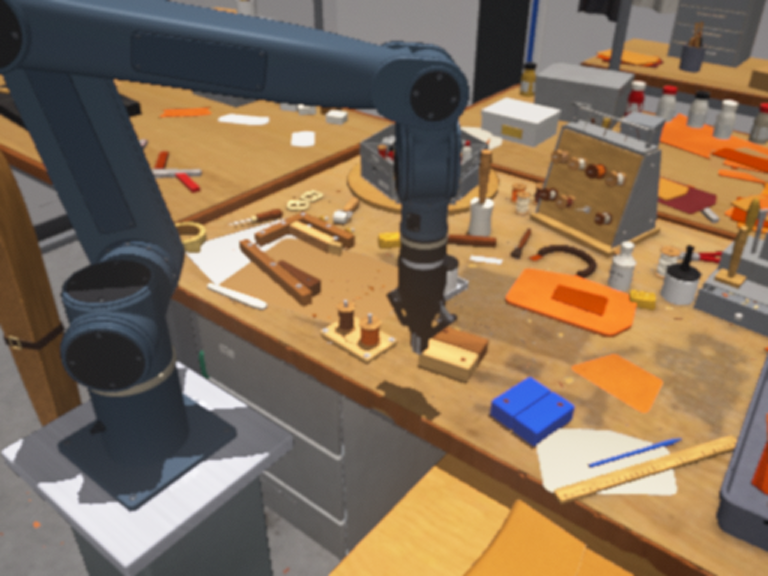

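Call:
{"method": "servo_tool", "body": {
  "motion": [
    {"x":0,"y":0,"z":20,"wx":0,"wy":0,"wz":0},
    {"x":0,"y":0,"z":20,"wx":0,"wy":0,"wz":0},
    {"x":0,"y":0,"z":10,"wx":0,"wy":0,"wz":0},
    {"x":0,"y":0,"z":0,"wx":0,"wy":0,"wz":0},
    {"x":0,"y":0,"z":0,"wx":0,"wy":0,"wz":0}
  ],
  "claw": 0.2
}}

```text
time_s: 5.9
ee_pos: [350.0, -251.9, -0.2]
orientation: [[0.054, 0.999, 0.0], [0.999, -0.054, -0.0], [-0.0, 0.0, -1.0]]
force: [0.3, 0.2, 1.0]
finger_gap: 51.5
```

Call:
{"method": "servo_tool", "body": {
  "motion": [
    {"x":0,"y":0,"z":3,"wx":0,"wy":0,"wz":0},
    {"x":0,"y":0,"z":3,"wx":0,"wy":0,"wz":0},
    {"x":0,"y":0,"z":3,"wx":0,"wy":0,"wz":0},
    {"x":0,"y":0,"z":2,"wx":0,"wy":0,"wz":0},
    {"x":0,"y":0,"z":0,"wx":0,"wy":0,"wz":0}
  ]
}}

```text
time_s: 6.4
ee_pos: [349.2, -251.6, -11.8]
orientation: [[0.055, 0.999, -0.0], [0.999, -0.055, 0.0], [0.0, -0.0, -1.0]]
force: [-0.2, 0.3, 0.5]
finger_gap: 51.4
```

```bash
python3 snap.py 4 side scene;  python3 - <<'E'
import cv2
from h import *
from cell import ctrl
s=ctrl.read_state();R=s['orientation'];e=s['ee_pos']
for n in ('side','scene'):
    f=load(n+'4'); u,v=proj(f,e)[0]; x0,y0=int(u-40),int(v-50)
    a=cv2.resize(cv2.imread(f'pics/{n}4.png')[y0:y0+70,x0:x0+80],None,fx=6,fy=6,interpolation=cv2.INTER_CUBIC)
    for d in (0,20,40):
      for x in (-32,32):
        p=(proj(f,e+R@np.array([x,0,-d]))[0]-[x0,y0]+.5)*6; cv2.circle(a,(int(p[0]),int(p[1])),3,(0,255,d*6),-1)
    cv2.imwrite(f'pics/{n}4c.png',a)
E
```

```text
6.5 [ 349.37174464 -251.72417241  -11.54925065] [-0.02458865 -0.31199736  0.50293393] [-7.80349689e-01 -1.40655325e-01 -4.98476640e-01  1.21314822e+00
  1.68404432e-06 -7.25776393e-01]
```

View pics/side4c.png

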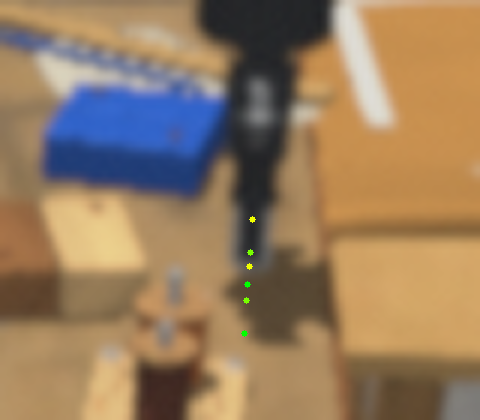

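View pics/scene4c.png

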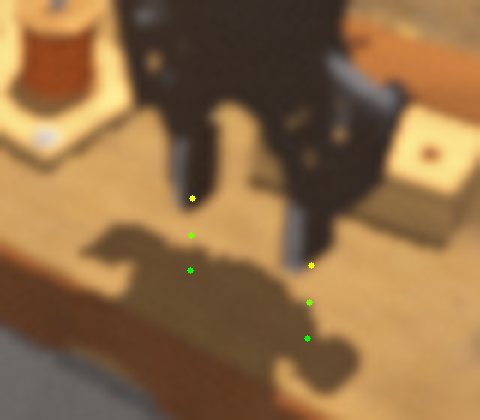

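Call:
{"method": "servo_tool", "body": {
  "motion": [
    {"x":0,"y":2,"z":4,"wx":0,"wy":0,"wz":0},
    {"x":0,"y":4,"z":4,"wx":0,"wy":0,"wz":0},
    {"x":0,"y":5,"z":4,"wx":0,"wy":0,"wz":0},
    {"x":0,"y":5,"z":3,"wx":0,"wy":0,"wz":0},
    {"x":0,"y":5,"z":0,"wx":0,"wy":0,"wz":0}
  ]
}}

```text
time_s: 7.0
ee_pos: [370.5, -252.5, -27.3]
orientation: [[0.054, 0.999, -0.001], [0.999, -0.054, 0.001], [0.001, -0.001, -1.0]]
force: [0.7, 0.5, -0.2]
finger_gap: 51.7
```

Call:
{"method": "servo_tool", "body": {
  "motion": [
    {"x":0,"y":4,"z":0,"wx":0,"wy":0,"wz":0},
    {"x":0,"y":4,"z":0,"wx":0,"wy":0,"wz":0},
    {"x":0,"y":4,"z":0,"wx":0,"wy":0,"wz":0},
    {"x":0,"y":4,"z":0,"wx":0,"wy":0,"wz":0},
    {"x":0,"y":4,"z":0,"wx":0,"wy":0,"wz":0}
  ]
}}

```text
time_s: 7.5
ee_pos: [390.8, -254.1, -26.4]
orientation: [[0.054, 0.999, 0.0], [0.999, -0.054, -0.0], [-0.0, 0.0, -1.0]]
force: [-0.6, 1.1, -0.2]
finger_gap: 51.1
```

Call:
{"method": "servo_tool", "body": {
  "motion": [
    {"x":0,"y":4,"z":0,"wx":0,"wy":0,"wz":0},
    {"x":0,"y":3,"z":0,"wx":0,"wy":0,"wz":0},
    {"x":0,"y":3,"z":0,"wx":0,"wy":0,"wz":0},
    {"x":0,"y":3,"z":0,"wx":0,"wy":0,"wz":0},
    {"x":0,"y":3,"z":0,"wx":0,"wy":0,"wz":0}
  ]
}}

```text
time_s: 8.0
ee_pos: [406.4, -254.8, -26.6]
orientation: [[0.055, 0.999, -0.0], [0.999, -0.055, 0.0], [0.0, -0.0, -1.0]]
force: [-1.2, 0.7, -0.6]
finger_gap: 51.1
```

```bash
python3 snap.py 5 wrist
```

```text
8.05 [ 407.06590324 -254.97036276  -26.53518892] [-0.15845621  0.06761737  0.4579435 ] [-6.99578732e-01  5.10548664e-03 -3.92185691e-01  1.17297548e+00
  3.60594854e-04 -6.45180462e-01]
```

View pics/wrist5z.png

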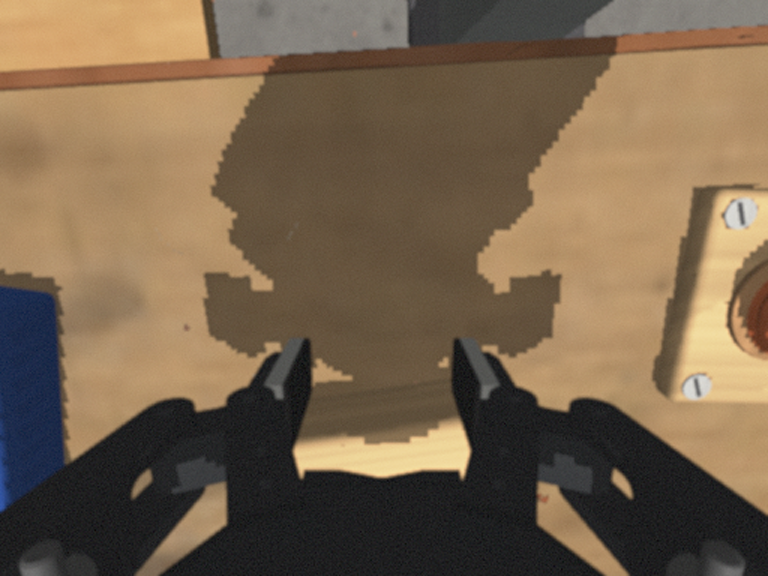

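Call:
{"method": "servo_tool", "body": {
  "motion": [
    {"x":0,"y":4,"z":0,"wx":0,"wy":0,"wz":0},
    {"x":0,"y":4,"z":0,"wx":0,"wy":0,"wz":0},
    {"x":0,"y":4,"z":0,"wx":0,"wy":0,"wz":0},
    {"x":0,"y":4,"z":0,"wx":0,"wy":0,"wz":0},
    {"x":0,"y":4,"z":0,"wx":0,"wy":0,"wz":0}
  ]
}}

```text
time_s: 8.55
ee_pos: [426.8, -256.0, -26.5]
orientation: [[0.054, 0.999, 0.0], [0.999, -0.054, 0.0], [0.0, 0.0, -1.0]]
force: [-0.9, 0.3, 0.0]
finger_gap: 51.4
```

Call:
{"method": "servo_tool", "body": {
  "motion": [
    {"x":0,"y":4,"z":0,"wx":0,"wy":0,"wz":0},
    {"x":0,"y":4,"z":0,"wx":0,"wy":0,"wz":0},
    {"x":0,"y":4,"z":0,"wx":0,"wy":0,"wz":0},
    {"x":0,"y":4,"z":0,"wx":0,"wy":0,"wz":0},
    {"x":0,"y":2,"z":0,"wx":0,"wy":0,"wz":0}
  ]
}}

```text
time_s: 9.05
ee_pos: [444.8, -257.1, -26.5]
orientation: [[0.054, 0.999, 0.0], [0.999, -0.054, -0.0], [-0.0, 0.0, -1.0]]
force: [-1.4, 0.1, -0.4]
finger_gap: 51.5
```

```bash
python3 snap.py 6 wrist scene side
```

```text
9.2 [ 444.89756952 -257.18754531  -26.24280127] [ 0.65007146  1.01767505 -0.2736841 ] [-6.54913655e-01  9.01930654e-02 -3.03160319e-01  1.17648544e+00
  3.05964627e-04 -6.00526420e-01]
```

View pics/wrist6z.png

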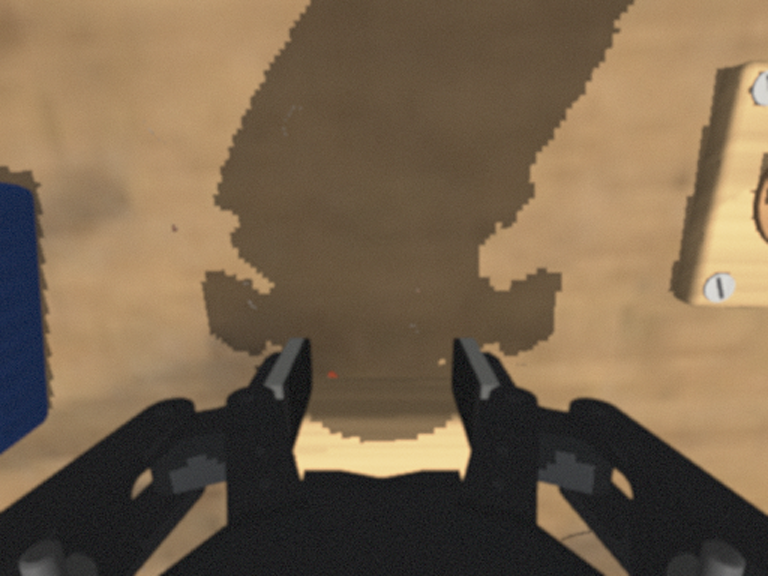

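View pics/scene6z.png

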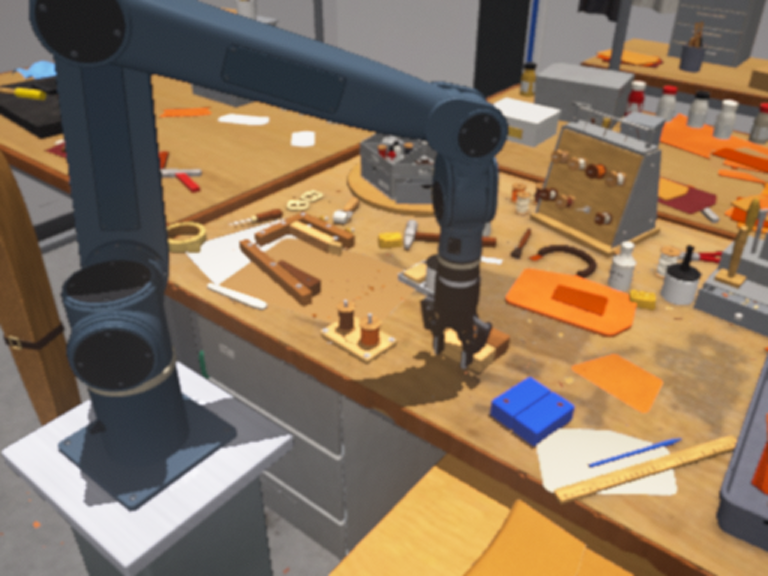

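```bash
python3 - <<'E'
from h import *
f=load('wrist6')
for p in [(320,376),(440,376)]: print(zp(f,p,(0,0),1.5,0))
for p in [(310,418),(460,413)]: print(zp(f,p,(0,0),1.5,32))
import cv2
cv2.imwrite('pics/s6c.png',cv2.resize(cv2.imread('pics/side6.png')[150:220,210:330],None,fx=6.4,fy=6.4,interpolation=cv2.INTER_CUBIC))
E
```

```text
[ 456.84788735 -282.45516185]
[ 459.5022707  -234.11079261]
[ 455.28908799 -281.06225306]
[ 456.13244922 -231.90116138]
```

View pics/s6c.png

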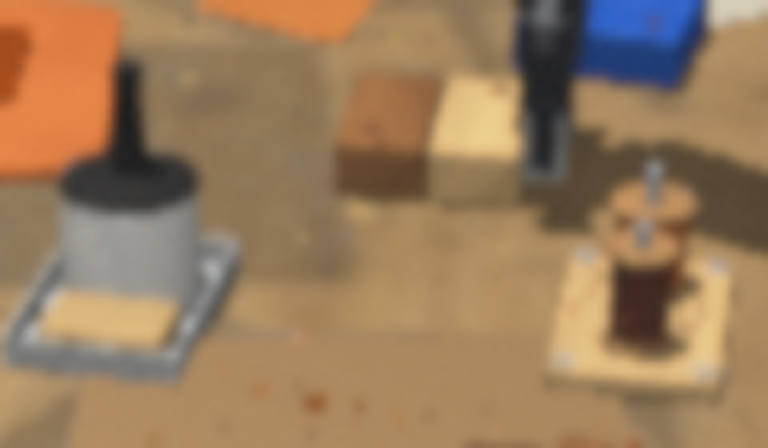

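Call:
{"method": "servo_tool", "body": {
  "motion": [
    {"x":0,"y":2,"z":0,"wx":0,"wy":0,"wz":0},
    {"x":0,"y":2,"z":0,"wx":0,"wy":0,"wz":0},
    {"x":0,"y":0,"z":0,"wx":0,"wy":0,"wz":0},
    {"x":0,"y":-15,"z":0,"wx":0,"wy":0,"wz":0},
    {"x":0,"y":-20,"z":-45,"wx":0,"wy":0,"wz":0}
  ]
}}

```text
time_s: 9.7
ee_pos: [408.9, -251.1, 12.4]
orientation: [[0.054, 0.999, -0.01], [0.999, -0.053, 0.009], [0.008, -0.01, -1.0]]
force: [-0.2, 0.3, 0.4]
finger_gap: 51.2
```

```bash
python3 - <<'E'
from h import *
f=load('wrist1')
for p in [(135,268),(250,280),(240,383),(137,375)]: print(zp(f,p,(0,0),1.5,32))
E
```

```text
[ 356.06236896 -464.87550288]
[ 371.90951472 -370.02136989]
[ 467.49063775 -392.57914972]
[ 454.15137991 -484.11028953]
```

Call:
{"method": "servo_tool", "body": {
  "motion": [
    {"x":-27,"y":20,"z":-25,"wx":0,"wy":0,"wz":0},
    {"x":-27,"y":40,"z":0,"wx":0,"wy":0,"wz":0},
    {"x":-26,"y":38,"z":0,"wx":0,"wy":0,"wz":0},
    {"x":0,"y":0,"z":0,"wx":0,"wy":0,"wz":8.2},
    {"x":0,"y":0,"z":0,"wx":0,"wy":0,"wz":8.2}
  ]
}}

```text
time_s: 10.2
ee_pos: [507.9, -341.1, 41.7]
orientation: [[0.34, 0.941, -0.001], [0.941, -0.34, 0.002], [0.001, -0.001, -1.0]]
force: [0.6, 0.4, -0.1]
finger_gap: 51.4
```

Call:
{"method": "servo_tool", "body": {
  "motion": [
    {"x":0,"y":0,"z":0,"wx":0,"wy":0,"wz":8.2},
    {"x":0,"y":0,"z":0,"wx":0,"wy":0,"wz":8.2},
    {"x":0,"y":0,"z":0,"wx":0,"wy":0,"wz":8.2},
    {"x":0,"y":0,"z":0,"wx":0,"wy":0,"wz":8.2},
    {"x":0,"y":0,"z":0,"wx":0,"wy":0,"wz":8.2}
  ]
}}

```text
time_s: 10.7
ee_pos: [507.4, -340.6, 43.5]
orientation: [[0.873, 0.487, 0.001], [0.487, -0.873, -0.0], [0.001, 0.001, -1.0]]
force: [0.1, 1.5, -0.1]
finger_gap: 51.0
```

Call:
{"method": "servo_tool", "body": {
  "motion": [
    {"x":0,"y":0,"z":0,"wx":0,"wy":0,"wz":8.2},
    {"x":0,"y":0,"z":0,"wx":0,"wy":0,"wz":8.2},
    {"x":0,"y":0,"z":0,"wx":0,"wy":0,"wz":8.2},
    {"x":0,"y":0,"z":0,"wx":0,"wy":0,"wz":8.2},
    {"x":0,"y":0,"z":0,"wx":0,"wy":0,"wz":0}
  ]
}}

```text
time_s: 11.2
ee_pos: [507.3, -340.5, 43.5]
orientation: [[0.998, -0.058, 0.001], [-0.058, -0.998, -0.0], [0.001, -0.0, -1.0]]
force: [0.9, -0.5, -0.8]
finger_gap: 51.5
```

```bash
python3 snap.py 7 wrist scene side
```

```text
11.35 [ 507.0794122  -340.50855147   43.48616673] [-0.22270696 -0.72516022 -0.28004466] [-7.01258677e-01  2.88065625e-01  6.76560362e-02  1.35006968e+00
  2.80357640e-04  9.24954787e-01]
```

View pics/wrist7z.png

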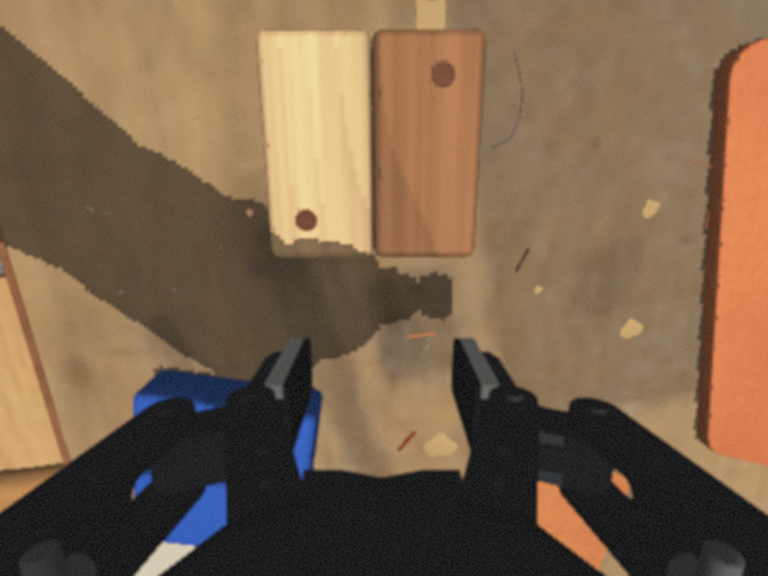

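View pics/scene7z.png

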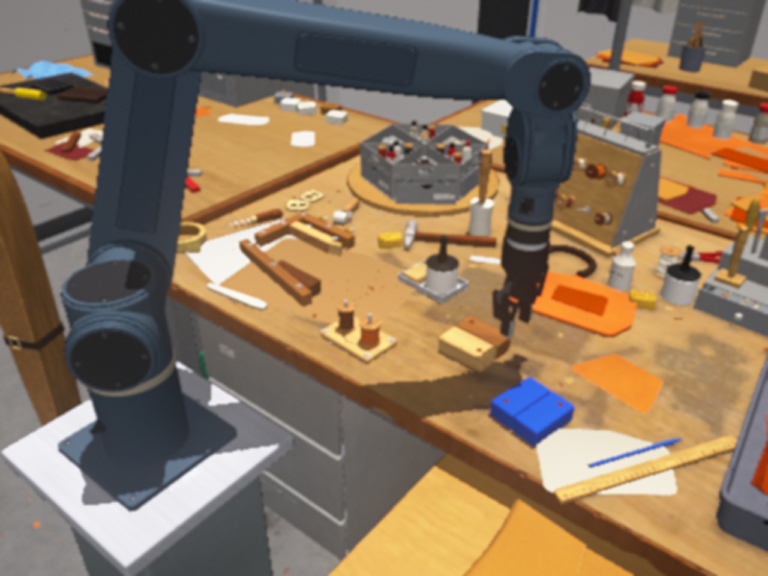

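```bash
python3 - <<'E'
from h import *
f=load('wrist7')
P=np.array([zp(f,p,(0,0),1.5,32) for p in [(259,31),(484,31),(472,256),(274,256)]]);print(P,P.mean(0))
E
```

```text
[[ 465.69146928 -215.86824522]
 [ 556.78534939 -221.07344011]
 [ 551.94355529 -313.79181327]
 [ 460.09787667 -308.49255106]] [ 508.62956266 -264.80651242]
```

Call:
{"method": "servo_tool", "body": {
  "motion": [
    {"x":-3,"y":0,"z":25,"wx":0,"wy":0,"wz":0},
    {"x":0,"y":0,"z":25,"wx":0,"wy":0,"wz":0},
    {"x":0,"y":0,"z":15,"wx":0,"wy":0,"wz":0},
    {"x":0,"y":-2,"z":6,"wx":0,"wy":0,"wz":0},
    {"x":0,"y":-5,"z":0,"wx":0,"wy":0,"wz":0}
  ]
}}

```text
time_s: 11.85
ee_pos: [503.6, -332.9, -28.5]
orientation: [[0.998, -0.058, -0.001], [-0.058, -0.998, 0.001], [-0.002, -0.001, -1.0]]
force: [0.5, 0.6, 0.5]
finger_gap: 51.1
```

Call:
{"method": "servo_tool", "body": {
  "motion": [
    {"x":0,"y":-4,"z":0,"wx":0,"wy":0,"wz":0},
    {"x":0,"y":-4,"z":0,"wx":0,"wy":0,"wz":0},
    {"x":0,"y":-4,"z":0,"wx":0,"wy":0,"wz":0},
    {"x":0,"y":-4,"z":0,"wx":0,"wy":0,"wz":0},
    {"x":0,"y":-6,"z":0,"wx":0,"wy":0,"wz":0}
  ]
}}

```text
time_s: 12.35
ee_pos: [506.4, -312.4, -26.2]
orientation: [[0.998, -0.058, 0.002], [-0.058, -0.998, -0.003], [0.002, 0.002, -1.0]]
force: [0.3, -2.0, 1.1]
finger_gap: 51.8
```

Call:
{"method": "servo_tool", "body": {
  "motion": [
    {"x":0,"y":-7,"z":0,"wx":0,"wy":0,"wz":0},
    {"x":0,"y":-7,"z":0,"wx":0,"wy":0,"wz":0},
    {"x":0,"y":-7,"z":0,"wx":0,"wy":0,"wz":0},
    {"x":0,"y":-7,"z":0,"wx":0,"wy":0,"wz":0},
    {"x":0,"y":-7,"z":0,"wx":0,"wy":0,"wz":0}
  ]
}}

```text
time_s: 12.85
ee_pos: [507.5, -275.7, -27.6]
orientation: [[0.998, -0.058, -0.0], [-0.058, -0.998, 0.0], [-0.0, -0.0, -1.0]]
force: [-0.9, -3.2, 1.4]
finger_gap: 51.5
```

Call:
{"method": "servo_tool", "body": {
  "motion": [
    {"x":0,"y":-7,"z":0,"wx":0,"wy":0,"wz":0},
    {"x":0,"y":-7,"z":0,"wx":0,"wy":0,"wz":0},
    {"x":0,"y":-7,"z":0,"wx":0,"wy":0,"wz":0},
    {"x":0,"y":-7,"z":0,"wx":0,"wy":0,"wz":0},
    {"x":0,"y":-7,"z":0,"wx":0,"wy":0,"wz":0}
  ]
}}

```text
time_s: 13.35
ee_pos: [509.5, -240.8, -27.6]
orientation: [[0.998, -0.058, -0.0], [-0.058, -0.998, 0.0], [-0.0, -0.0, -1.0]]
force: [-1.0, -2.0, 1.2]
finger_gap: 51.4
```

```bash
python3 snap.py 8 wrist scene side; python3 - <<'E'
import cv2
cv2.imwrite('pics/s8c.png',cv2.resize(cv2.imread('pics/side8.png')[150:230,200:330],None,fx=6,fy=6,interpolation=cv2.INTER_CUBIC))
E
```

```text
13.5 [ 509.24995368 -240.05910753  -28.01277312] [0.36326018 0.05734651 0.35690125] [-5.60305188e-01  2.17002887e-01 -1.64231533e-01  1.19122497e+00
  1.09892319e-03  1.06743970e+00]
```

View pics/s8c.png

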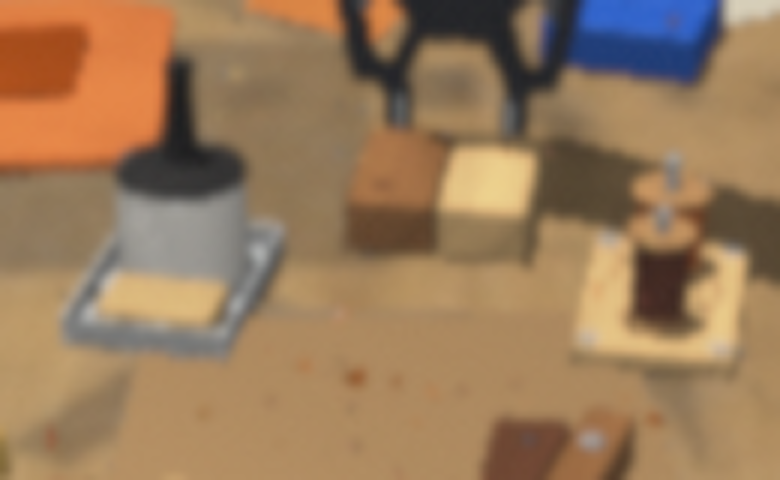

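View pics/wrist8z.png

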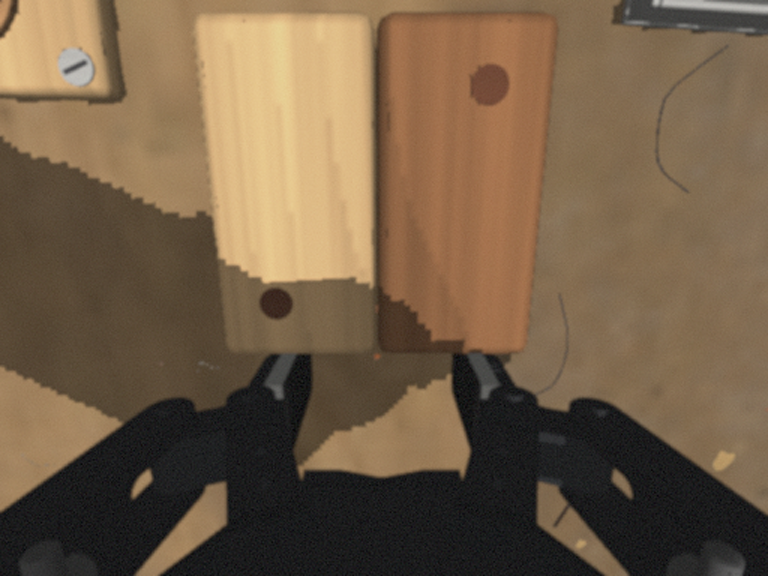

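```bash
python3 - <<'E'
from h import *
np.set_printoptions(precision=1,suppress=True)
f=load('wrist8')
P=np.array([zp(f,p,(0,0),1.5,32) for p in [(196,15),(556,13),(525,353),(229,353)]]);print(P,P.mean(0))
print('stand',zp(f,(123,95),(0,0),1.5,12),'tray',zp(f,(617,22),(0,0),1.5,16),zp(f,(622,10),(0,0),1.5,16))
E
```

```text
[[ 470.  -133.3]
 [ 560.3 -138. ]
 [ 555.7 -230.6]
 [ 464.  -225.3]] [ 512.5 -181.8]
stand [ 436.3 -146.6] tray [ 584.1 -136.5] [ 585.2 -133.5]
```

Call:
{"method": "servo_tool", "body": {
  "motion": [
    {"x":0,"y":-8,"z":0,"wx":0,"wy":0,"wz":0},
    {"x":0,"y":-8,"z":0,"wx":0,"wy":0,"wz":0},
    {"x":0,"y":-8,"z":0,"wx":0,"wy":0,"wz":0},
    {"x":0,"y":-8,"z":0,"wx":0,"wy":0,"wz":0},
    {"x":0,"y":-8,"z":0,"wx":0,"wy":0,"wz":0}
  ]
}}

```text
time_s: 14.0
ee_pos: [511.8, -200.7, -27.6]
orientation: [[0.998, -0.058, -0.0], [-0.058, -0.998, 0.0], [-0.0, -0.0, -1.0]]
force: [-0.0, -0.5, -1.0]
finger_gap: 51.3
```

Call:
{"method": "servo_tool", "body": {
  "motion": [
    {"x":0,"y":-8,"z":0,"wx":0,"wy":0,"wz":0},
    {"x":0,"y":-8,"z":0,"wx":0,"wy":0,"wz":0},
    {"x":0,"y":-8,"z":0,"wx":0,"wy":0,"wz":0},
    {"x":0,"y":-8,"z":0,"wx":0,"wy":0,"wz":0},
    {"x":0,"y":-8,"z":0,"wx":0,"wy":0,"wz":0}
  ]
}}

```text
time_s: 14.5
ee_pos: [514.3, -161.0, -27.5]
orientation: [[0.998, -0.058, 0.0], [-0.058, -0.998, -0.0], [0.0, 0.0, -1.0]]
force: [0.2, -0.6, -0.4]
finger_gap: 51.0
```

Call:
{"method": "servo_tool", "body": {
  "motion": [
    {"x":0,"y":-8,"z":0,"wx":0,"wy":0,"wz":0},
    {"x":0,"y":-8,"z":0,"wx":0,"wy":0,"wz":0},
    {"x":0,"y":-8,"z":0,"wx":0,"wy":0,"wz":0},
    {"x":0,"y":-8,"z":0,"wx":0,"wy":0,"wz":0},
    {"x":0,"y":-6,"z":0,"wx":0,"wy":0,"wz":0}
  ]
}}

```text
time_s: 15.0
ee_pos: [516.5, -122.9, -27.5]
orientation: [[0.998, -0.058, -0.0], [-0.058, -0.998, 0.0], [-0.0, -0.0, -1.0]]
force: [-0.4, -0.9, 0.0]
finger_gap: 51.3
```

```bash
python3 snap.py 9 wrist
```

```text
15.05 [ 516.48798773 -122.04860849  -27.46222212] [-0.03502887  0.34755472  0.72017511] [-3.59112199e-01  1.34969608e-01 -2.56836516e-01  1.17933542e+00
  1.00587528e-03  1.26861826e+00]
```

View pics/wrist9z.png

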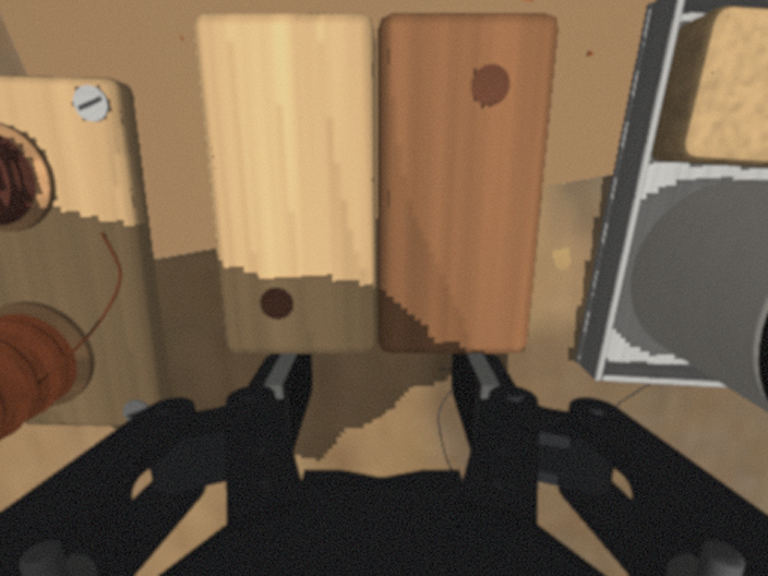

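Call:
{"method": "servo_tool", "body": {
  "motion": [
    {"x":0,"y":-8,"z":0,"wx":0,"wy":0,"wz":0},
    {"x":0,"y":-8,"z":0,"wx":0,"wy":0,"wz":0},
    {"x":0,"y":-8,"z":0,"wx":0,"wy":0,"wz":0},
    {"x":0,"y":-8,"z":0,"wx":0,"wy":0,"wz":0},
    {"x":0,"y":-8,"z":0,"wx":0,"wy":0,"wz":0}
  ]
}}

```text
time_s: 15.55
ee_pos: [518.9, -83.1, -27.4]
orientation: [[0.998, -0.058, 0.0], [-0.058, -0.998, -0.0], [0.0, 0.0, -1.0]]
force: [0.2, -1.3, -0.6]
finger_gap: 51.3
```

Call:
{"method": "servo_tool", "body": {
  "motion": [
    {"x":0,"y":-8,"z":0,"wx":0,"wy":0,"wz":0},
    {"x":0,"y":-8,"z":0,"wx":0,"wy":0,"wz":0},
    {"x":0,"y":-8,"z":0,"wx":0,"wy":0,"wz":0},
    {"x":0,"y":-8,"z":0,"wx":0,"wy":0,"wz":0},
    {"x":0,"y":-8,"z":0,"wx":0,"wy":0,"wz":0}
  ]
}}

```text
time_s: 16.05
ee_pos: [521.2, -43.2, -27.4]
orientation: [[0.998, -0.058, 0.0], [-0.058, -0.998, -0.0], [0.0, 0.0, -1.0]]
force: [-0.2, -1.8, 1.0]
finger_gap: 51.7
```

Call:
{"method": "servo_tool", "body": {
  "motion": [
    {"x":0,"y":-8,"z":0,"wx":0,"wy":0,"wz":0},
    {"x":0,"y":-8,"z":0,"wx":0,"wy":0,"wz":0},
    {"x":0,"y":-8,"z":0,"wx":0,"wy":0,"wz":0},
    {"x":0,"y":-8,"z":0,"wx":0,"wy":0,"wz":0},
    {"x":0,"y":-6,"z":0,"wx":0,"wy":0,"wz":0}
  ]
}}

```text
time_s: 16.55
ee_pos: [523.4, -5.2, -27.4]
orientation: [[0.998, -0.058, 0.0], [-0.058, -0.998, -0.0], [0.0, 0.0, -1.0]]
force: [-0.1, -2.4, 2.1]
finger_gap: 51.2
```

```bash
python3 snap.py 10 wrist
```

```text
16.6 [523.35500643  -4.23239511 -27.4841014 ] [ 0.88534342  0.40517313 -0.14466458] [-1.37110720e-01  1.16258885e-01 -2.77513120e-01  1.17708157e+00
  1.25401993e-03  1.49060978e+00]
```

View pics/wrist10z.png

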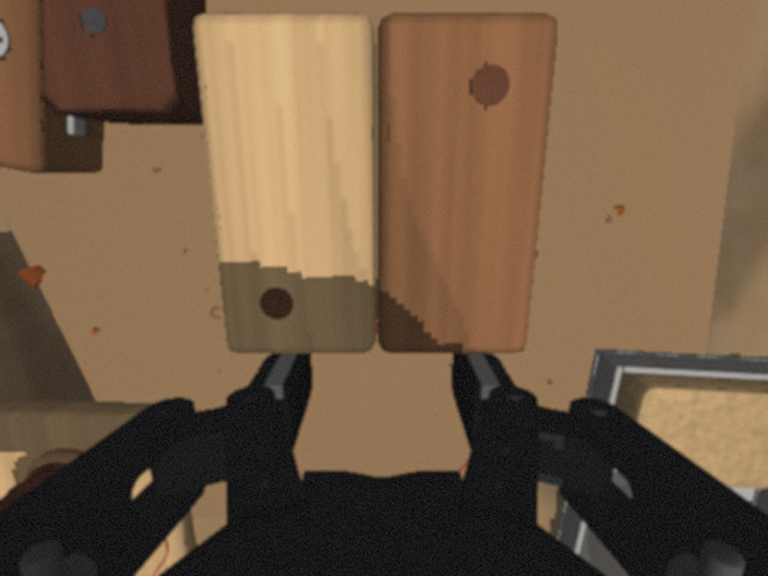

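```bash
python3 - <<'E'
from h import *
np.set_printoptions(precision=1,suppress=True)
f=load('wrist10')
P=np.array([zp(f,p,(0,0),1.5,32) for p in [(195,16),(556,14),(525,353),(229,352)]]);print(P,P.mean(0))
for p,z in [((168,2),30),((178,103),30),((205,121),0),((60,108),30),((42,168),30),((103,170),0)]: print(p,zp(f,p,(0,0),1.5,z))
E
```

```text
[[483.4 102.2]
 [574.2  97.4]
 [569.5   5. ]
 [477.8  10.6]] [526.2  53.8]
(168, 2) [476.4 106.4]
(178, 103) [474.5  82.7]
(205, 121) [469.2  81.7]
(60, 108) [442.4  83.3]
(42, 168) [433.3  68.2]
(103, 170) [430.9  67.9]
```

Call:
{"method": "servo_tool", "body": {
  "motion": [
    {"x":1,"y":-6,"z":0,"wx":0,"wy":0,"wz":0},
    {"x":1,"y":-6,"z":0,"wx":0,"wy":0,"wz":0},
    {"x":1,"y":-6,"z":0,"wx":0,"wy":0,"wz":0},
    {"x":1,"y":-6,"z":0,"wx":0,"wy":0,"wz":0},
    {"x":1,"y":-6,"z":0,"wx":0,"wy":0,"wz":0}
  ]
}}

```text
time_s: 17.1
ee_pos: [530.0, 24.3, -27.6]
orientation: [[0.998, -0.058, -0.0], [-0.058, -0.998, 0.0], [-0.0, -0.0, -1.0]]
force: [-1.6, -1.4, 0.6]
finger_gap: 51.5
```

Call:
{"method": "servo_tool", "body": {
  "motion": [
    {"x":0,"y":-7,"z":0,"wx":0,"wy":0,"wz":0},
    {"x":0,"y":-7,"z":0,"wx":0,"wy":0,"wz":0},
    {"x":0,"y":-7,"z":0,"wx":0,"wy":0,"wz":0},
    {"x":0,"y":-7,"z":0,"wx":0,"wy":0,"wz":0},
    {"x":0,"y":-7,"z":0,"wx":0,"wy":0,"wz":0}
  ]
}}

```text
time_s: 17.6
ee_pos: [531.9, 59.4, -27.6]
orientation: [[0.998, -0.058, -0.0], [-0.058, -0.998, 0.0], [-0.0, -0.0, -1.0]]
force: [-0.1, -0.3, 0.5]
finger_gap: 50.9
```

Call:
{"method": "servo_tool", "body": {
  "motion": [
    {"x":0,"y":-7,"z":0,"wx":0,"wy":0,"wz":0},
    {"x":0,"y":-7,"z":0,"wx":0,"wy":0,"wz":0},
    {"x":0,"y":-7,"z":0,"wx":0,"wy":0,"wz":0},
    {"x":0,"y":-7,"z":0,"wx":0,"wy":0,"wz":0},
    {"x":0,"y":-7,"z":0,"wx":0,"wy":0,"wz":0}
  ]
}}

```text
time_s: 18.1
ee_pos: [534.0, 94.3, -27.6]
orientation: [[0.998, -0.058, -0.0], [-0.058, -0.998, 0.0], [-0.0, -0.0, -1.0]]
force: [-0.5, -0.8, -0.7]
finger_gap: 51.1
```

```bash
python3 snap.py 11 wrist scene side; python3 - <<'E'
import cv2
cv2.imwrite('pics/s11c.png',cv2.resize(cv2.imread('pics/side11.png')[190:290,170:310],None,fx=5.5,fy=5.5,interpolation=cv2.INTER_CUBIC))
E
```

```text
18.25 [534.15004146  94.47561486 -27.41983261] [ 0.34112142 -0.32603165 -0.15424922] [ 5.09795540e-02  1.63563866e-01 -2.24674078e-01  1.18237069e+00
  6.66297510e-04  1.67880155e+00]
```

View pics/wrist11z.png

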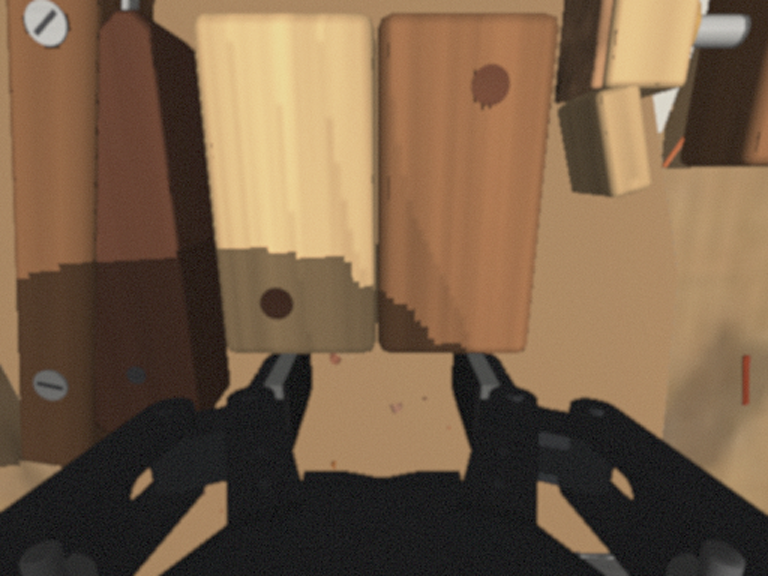

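View pics/s11c.png

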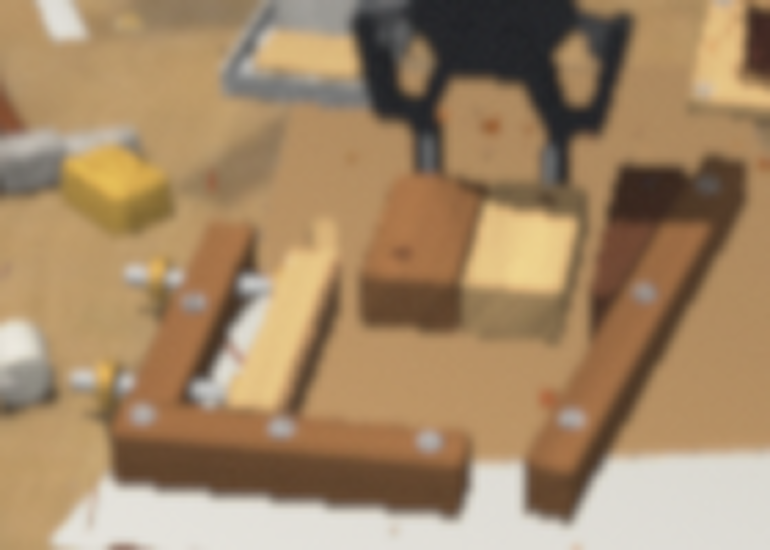

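```bash
python3 - <<'E'
from h import *
np.set_printoptions(precision=1,suppress=True)
f=load('wrist11')
R=np.array([[.998,.058],[-.058,.998]]) # clamp axes cols: x=(.998,-.058), y=(.058,.998)
o=np.array([553.5,266.4])
def c(p): return np.array([(p-o)@[.998,-.058],(p-o)@[.058,.998]])
P=np.array([zp(f,p,(0,0),1.5,32) for p in [(196,16),(556,14),(525,353),(229,352)]]);print(P.mean(0),c(P.mean(0)))
for n,p,z in [('fence top',(598,85),30),('fence top2',(605,10),30),('fence bot',(558,100),0),('wedge bot',(229,385),0),('wedge bot2',(195,50),0),('wedge top',(187,340),30),('wedge top2',(152,30),30),('flare',(615,195),30)]: q=zp(f,p,(0,0),1.5,z);print(n,q,c(q))
E
```

```text
[536.9 153.3] [ -10.  -113.9]
fence top [597.6 180.1] [ 49.  -83.6]
fence top2 [598.  197.6] [ 48.4 -66.1]
fence bot [599.2 180.9] [ 50.6 -82.7]
wedge bot [472.7  82. ] [ -69.9 -188.7]
wedge bot2 [480.4 202.9] [-69.3 -67.7]
wedge top [475.2 114.1] [ -69.3 -156.6]
wedge top2 [481.8 199.8] [-67.7 -70.6]
flare [604.7 151. ] [  57.8 -112.2]
```

Call:
{"method": "servo_tool", "body": {
  "motion": [
    {"x":0,"y":-7,"z":0,"wx":0,"wy":0,"wz":0},
    {"x":0,"y":-7,"z":0,"wx":0,"wy":0,"wz":0},
    {"x":0,"y":-7,"z":0,"wx":0,"wy":0,"wz":0},
    {"x":0,"y":-7,"z":0,"wx":0,"wy":0,"wz":0},
    {"x":0,"y":-7,"z":0,"wx":0,"wy":0,"wz":0}
  ]
}}

```text
time_s: 18.75
ee_pos: [536.2, 129.2, -27.4]
orientation: [[0.998, -0.058, 0.0], [-0.058, -0.998, -0.0], [0.0, 0.0, -1.0]]
force: [0.4, -1.1, 0.3]
finger_gap: 51.1
```

Call:
{"method": "servo_tool", "body": {
  "motion": [
    {"x":0,"y":-7,"z":0,"wx":0,"wy":0,"wz":0},
    {"x":0,"y":-7,"z":0,"wx":0,"wy":0,"wz":0},
    {"x":0,"y":-7,"z":0,"wx":0,"wy":0,"wz":0},
    {"x":0,"y":-7,"z":0,"wx":0,"wy":0,"wz":0},
    {"x":0,"y":-6,"z":0,"wx":0,"wy":0,"wz":0}
  ]
}}

```text
time_s: 19.25
ee_pos: [538.1, 163.2, -27.5]
orientation: [[0.998, -0.058, 0.0], [-0.058, -0.998, -0.0], [0.0, 0.0, -1.0]]
force: [-0.8, -1.1, 0.4]
finger_gap: 51.1
```

Call:
{"method": "servo_tool", "body": {
  "motion": [
    {"x":0,"y":-5,"z":0,"wx":0,"wy":0,"wz":0},
    {"x":0,"y":-5,"z":0,"wx":0,"wy":0,"wz":0},
    {"x":0,"y":-4,"z":0,"wx":0,"wy":0,"wz":0},
    {"x":0,"y":-4,"z":0,"wx":0,"wy":0,"wz":0},
    {"x":0,"y":-3,"z":0,"wx":0,"wy":0,"wz":0}
  ]
}}

```text
time_s: 19.75
ee_pos: [539.3, 183.7, -27.5]
orientation: [[0.998, -0.058, 0.0], [-0.058, -0.998, -0.0], [0.0, 0.0, -1.0]]
force: [-0.1, -1.6, 0.8]
finger_gap: 51.1
```

```bash
python3 snap.py 12 wrist side; python3 - <<'E'
import cv2
cv2.imwrite('pics/s12c.png',cv2.resize(cv2.imread('pics/side12.png')[190:290,170:310],None,fx=5.5,fy=5.5,interpolation=cv2.INTER_CUBIC))
E
```

```text
19.85 [539.28789504 184.28314544 -27.51279606] [ 0.85155102  0.01005697 -0.52364013] [ 2.10972257e-01  2.31446583e-01 -1.46119623e-01  1.19299004e+00
  1.03823250e-03  1.83920911e+00]
```

View pics/s12c.png

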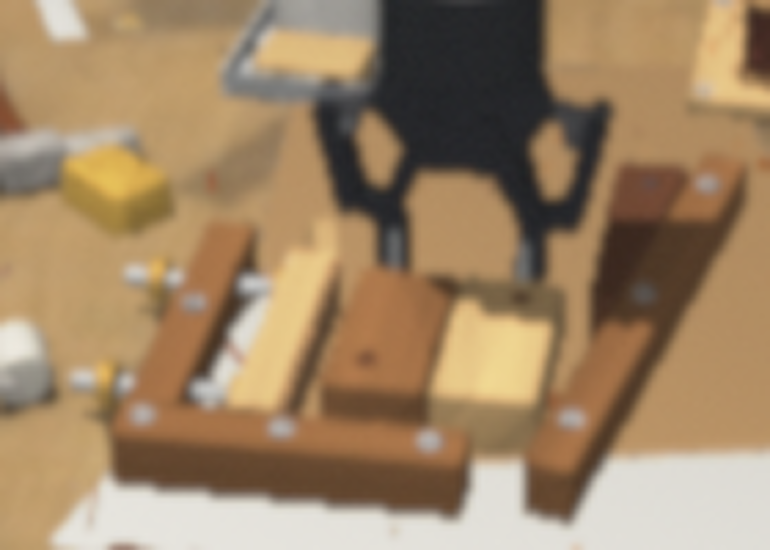

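View pics/wrist12z.png

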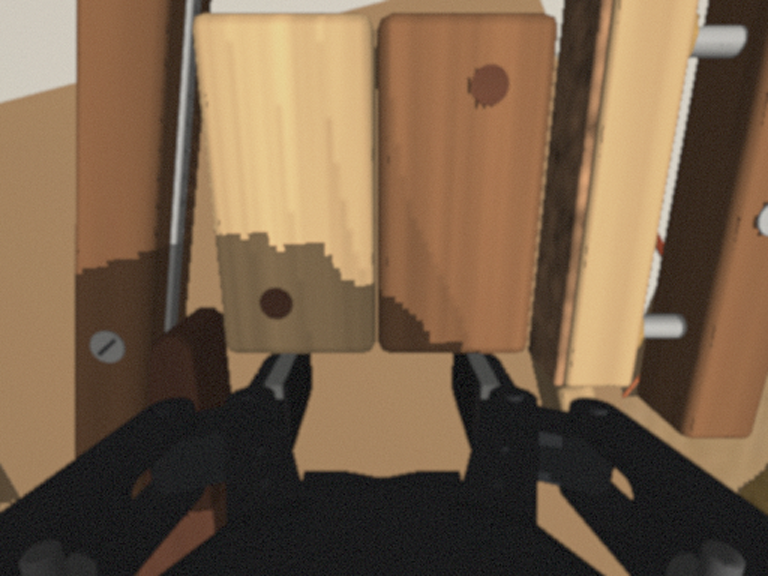

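Call:
{"method": "servo_tool", "body": {
  "motion": [
    {"x":0.7,"y":-3,"z":0,"wx":0,"wy":0,"wz":0},
    {"x":0.7,"y":-3,"z":0,"wx":0,"wy":0,"wz":0},
    {"x":0.7,"y":-3,"z":0,"wx":0,"wy":0,"wz":0},
    {"x":0.7,"y":-3,"z":0,"wx":0,"wy":0,"wz":0},
    {"x":0.7,"y":-3,"z":0,"wx":0,"wy":0,"wz":0}
  ]
}}

```text
time_s: 20.35
ee_pos: [543.6, 198.5, -27.6]
orientation: [[0.998, -0.058, -0.0], [-0.058, -0.998, -0.0], [-0.0, 0.0, -1.0]]
force: [-0.5, -1.5, 1.0]
finger_gap: 51.0
```

Call:
{"method": "servo_tool", "body": {
  "motion": [
    {"x":0,"y":-1.5,"z":0,"wx":0,"wy":0,"wz":0},
    {"x":0,"y":-1,"z":0,"wx":0,"wy":0,"wz":0},
    {"x":0,"y":-1,"z":0,"wx":0,"wy":0,"wz":0},
    {"x":0,"y":-0.8,"z":0,"wx":0,"wy":0,"wz":0},
    {"x":0,"y":-0.7,"z":0,"wx":0,"wy":0,"wz":0}
  ]
}}

```text
time_s: 20.85
ee_pos: [543.9, 203.3, -27.6]
orientation: [[0.998, -0.058, -0.0], [-0.058, -0.998, 0.0], [-0.0, -0.0, -1.0]]
force: [-0.8, -0.6, 0.2]
finger_gap: 51.4
```

Call:
{"method": "servo_tool", "body": {
  "motion": [
    {"x":0,"y":-0.6,"z":0,"wx":0,"wy":0,"wz":0},
    {"x":0,"y":-0.6,"z":0,"wx":0,"wy":0,"wz":0},
    {"x":0,"y":-0.6,"z":0,"wx":0,"wy":0,"wz":0},
    {"x":0,"y":-0.6,"z":0,"wx":0,"wy":0,"wz":0},
    {"x":0,"y":-0.6,"z":0,"wx":0,"wy":0,"wz":0}
  ]
}}

```text
time_s: 21.35
ee_pos: [544.0, 205.7, -27.5]
orientation: [[0.998, -0.058, -0.0], [-0.058, -0.998, -0.001], [-0.0, 0.001, -1.0]]
force: [-0.6, -2.9, -0.2]
finger_gap: 51.2
```

```bash
python3 snap.py 13 wrist side; python3 - <<'E'
import cv2
cv2.imwrite('pics/s13c.png',cv2.resize(cv2.imread('pics/side13.png')[190:290,170:310],None,fx=5.5,fy=5.5,interpolation=cv2.INTER_CUBIC))
E
```

```text
21.45 [543.96624575 205.67716895 -27.53669699] [ 0.24772463 -3.0889692  -0.16489703] [ 2.46858374e-01  2.61340541e-01 -1.10343404e-01  1.19974124e+00
 -1.08483813e-03  1.87602447e+00]
```

View pics/s13c.png

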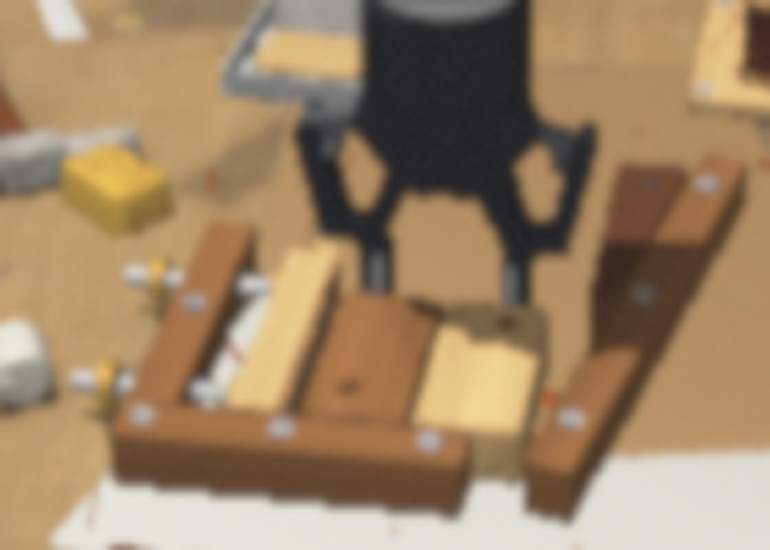

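View pics/wrist13z.png

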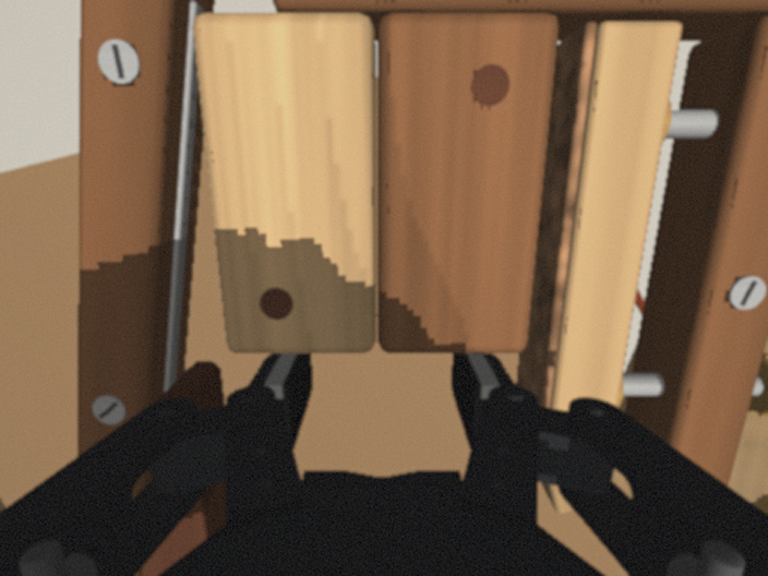

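Call:
{"method": "servo_tool", "body": {
  "motion": [
    {"x":0,"y":-0.5,"z":0,"wx":0,"wy":0,"wz":0},
    {"x":0,"y":-0.5,"z":0,"wx":0,"wy":0,"wz":0},
    {"x":0,"y":-0.5,"z":0,"wx":0,"wy":0,"wz":0},
    {"x":0,"y":0,"z":0,"wx":0,"wy":0,"wz":0},
    {"x":0,"y":0,"z":0,"wx":0,"wy":0,"wz":0}
  ]
}}

```text
time_s: 21.95
ee_pos: [543.9, 205.6, -27.5]
orientation: [[0.998, -0.059, -0.001], [-0.059, -0.998, -0.004], [-0.0, 0.004, -1.0]]
force: [-2.1, -6.5, 0.8]
finger_gap: 51.1
```

Call:
{"method": "servo_tool", "body": {
  "motion": [
    {"x":0,"y":5,"z":0,"wx":0,"wy":0,"wz":0},
    {"x":0,"y":20,"z":0,"wx":0,"wy":0,"wz":0},
    {"x":0,"y":30,"z":-20,"wx":0,"wy":0,"wz":0},
    {"x":0,"y":30,"z":-35,"wx":0,"wy":0,"wz":0},
    {"x":-25,"y":25,"z":-25,"wx":0,"wy":0,"wz":0}
  ]
}}

```text
time_s: 22.45
ee_pos: [516.1, 98.8, 54.9]
orientation: [[0.998, -0.059, 0.006], [-0.059, -0.998, 0.002], [0.006, -0.002, -1.0]]
force: [1.2, -0.4, 1.0]
finger_gap: 51.3
```

Call:
{"method": "servo_tool", "body": {
  "motion": [
    {"x":-28,"y":35,"z":0,"wx":0,"wy":0,"wz":0},
    {"x":-27,"y":5,"z":0,"wx":0,"wy":0,"wz":0},
    {"x":0,"y":0,"z":0,"wx":0,"wy":0,"wz":0},
    {"x":0,"y":0,"z":0,"wx":0,"wy":0,"wz":0},
    {"x":0,"y":0,"z":0,"wx":0,"wy":0,"wz":0}
  ],
  "claw": -1
}}

```text
time_s: 22.95
ee_pos: [457.1, 63.3, 53.0]
orientation: [[0.998, -0.057, 0.002], [-0.057, -0.998, 0.001], [0.002, -0.001, -1.0]]
force: [0.2, 0.4, 0.2]
finger_gap: -0.1
```

```bash
python3 snap.py 14 wrist side scene; python3 - <<'E'
import cv2
cv2.imwrite('pics/s14c.png',cv2.resize(cv2.imread('pics/side14.png')[190:290,170:310],None,fx=5.5,fy=5.5,interpolation=cv2.INTER_CUBIC))
E
```

```text
23.1 [456.6354283   63.17650919  52.63723581] [0.52964689 0.36571415 0.22595129] [-8.48325176e-03 -1.03252016e-01 -3.33296199e-01  1.34005181e+00
  4.21369349e-04  1.61946979e+00]
```

View pics/wrist14z.png

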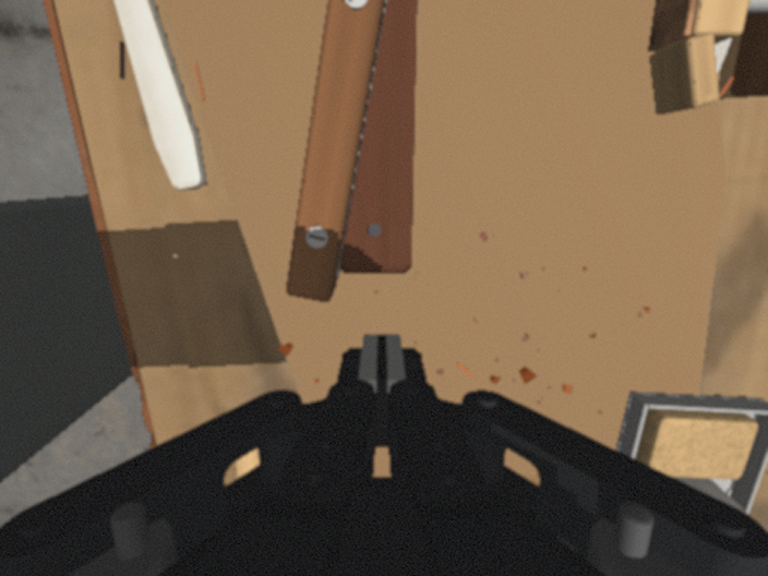

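View pics/s14c.png

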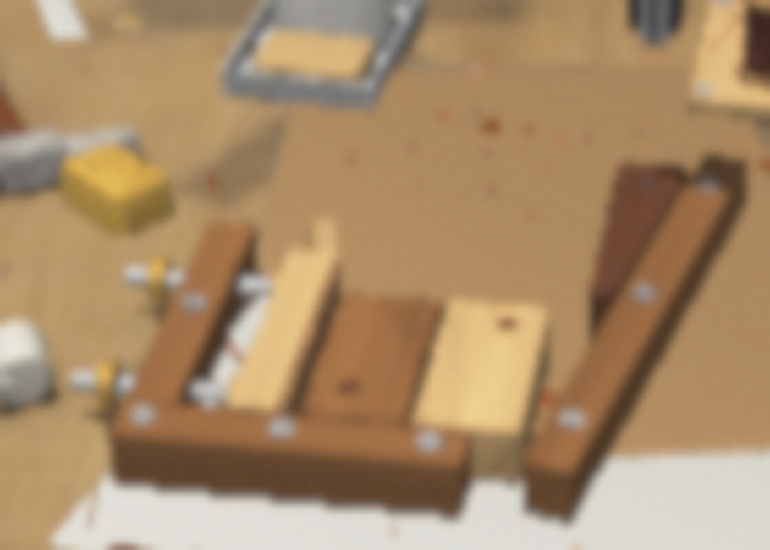

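View pics/scene14z.png

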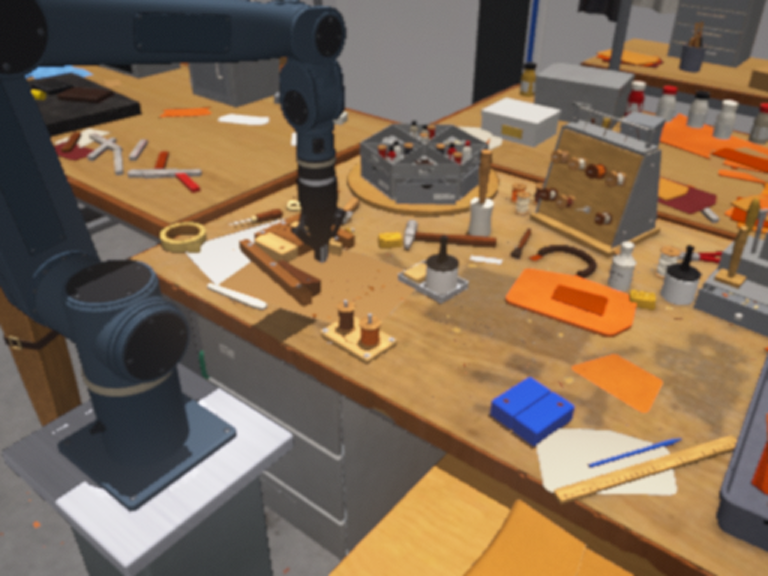

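```bash
python3 - <<'E'
from h import *
np.set_printoptions(precision=1,suppress=True)
f=load('wrist14')
for p in [(342,271),(411,271)]: print(zp(f,p,(0,0),1.5,30))
for p in [(333,296)]: print('rail',zp(f,p,(0,0),1.5,30))
E
```

```text
[439.6  83.7]
[473.8  81.8]
rail [433.9  71.1]
```

Call:
{"method": "servo_tool", "body": {
  "motion": [
    {"x":0,"y":3,"z":25,"wx":0,"wy":0,"wz":0},
    {"x":0,"y":0,"z":25,"wx":0,"wy":0,"wz":0},
    {"x":0,"y":0,"z":15,"wx":0,"wy":0,"wz":0},
    {"x":0,"y":0,"z":8,"wx":0,"wy":0,"wz":0},
    {"x":0,"y":0,"z":0,"wx":0,"wy":0,"wz":0}
  ]
}}

```text
time_s: 23.6
ee_pos: [454.5, 59.9, -21.8]
orientation: [[0.998, -0.058, -0.003], [-0.058, -0.998, 0.0], [-0.003, -0.0, -1.0]]
force: [1.4, 0.7, 0.3]
finger_gap: 0.5
```

```bash
python3 snap.py 15 wrist side scene; python3 - <<'E'
import cv2
cv2.imwrite('pics/s15c.png',cv2.resize(cv2.imread('pics/side15.png')[170:270,210:340],None,fx=5.5,fy=5.5,interpolation=cv2.INTER_CUBIC))
cv2.imwrite('pics/sc15c.png',cv2.resize(cv2.imread('pics/scene15.png')[120:220,150:260],None,fx=6,fy=6,interpolation=cv2.INTER_CUBIC))
E
```

```text
23.75 [456.63915642  59.74847443 -19.45824238] [0.58990327 0.03249501 0.72635117] [-1.57170773e-02 -5.50540201e-02 -4.36212542e-01  1.18777697e+00
  5.07897173e-05  1.61286105e+00]
```

View pics/wrist15z.png

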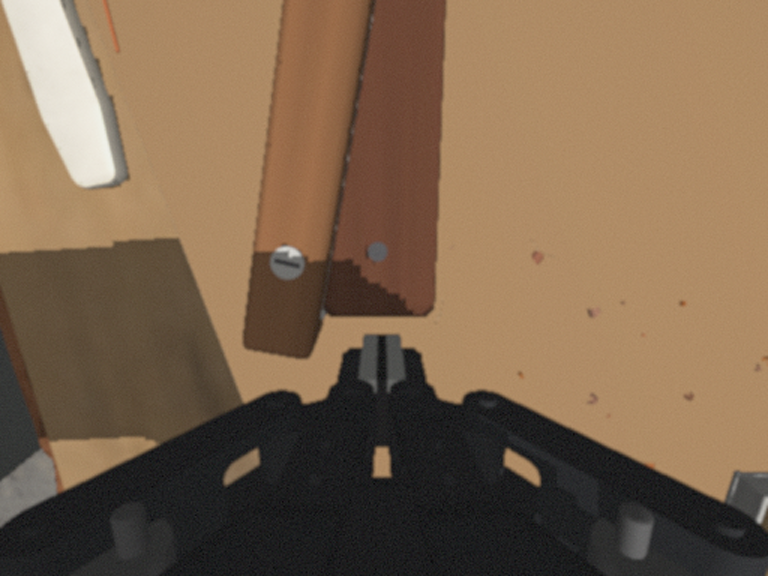

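View pics/s15c.png

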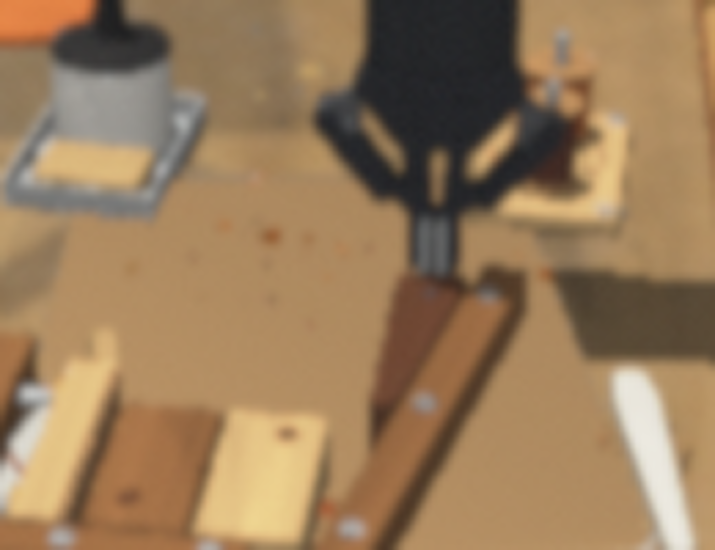

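View pics/sc15c.png

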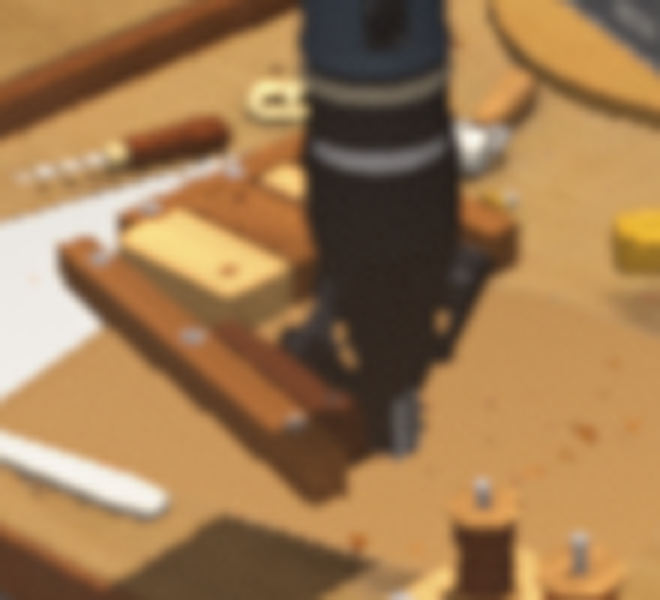

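```bash
python3 - <<'E'
from h import *
from cell import ctrl
s=ctrl.read_state();e=s['ee_pos'];R=s['orientation']
for n in ('scene15','side15'):
  f=load(n)
  for y in (-10,10):
    for d in (20,30,40): print(n,y,d,proj(f,e+R@np.array([0,y,-d]))[0])
# side tip at crop (437,275)
print(210+437/5.5,170+275/5.5, 150+400/6,120+457/6)
E
```

```text
scene15 -10 20 [213.98309419 198.12624218]
scene15 -10 30 [213.82409173 195.37711512]
scene15 -10 40 [213.66384977 192.60655735]
scene15 10 20 [218.57610357 200.58682679]
scene15 10 30 [218.43381405 197.82552067]
scene15 10 40 [218.29040648 195.04251746]
side15 -10 20 [287.54393106 225.98905327]
side15 -10 30 [287.65502867 222.84862099]
side15 -10 40 [287.76684219 219.68795215]
side15 10 20 [288.23627821 222.40035257]
side15 10 30 [288.34814766 219.28877318]
side15 10 40 [288.46072871 216.15740084]
289.45454545454544 220.0 216.66666666666669 196.16666666666669
```

Call:
{"method": "servo_tool", "body": {
  "motion": [
    {"x":0,"y":0,"z":4,"wx":0,"wy":0,"wz":0},
    {"x":0,"y":0,"z":4,"wx":0,"wy":0,"wz":0},
    {"x":0,"y":-2,"z":3,"wx":0,"wy":0,"wz":0},
    {"x":0,"y":-4,"z":0,"wx":0,"wy":0,"wz":0},
    {"x":0,"y":-3,"z":0,"wx":0,"wy":0,"wz":0}
  ]
}}

```text
time_s: 24.25
ee_pos: [455.8, 69.0, -31.6]
orientation: [[0.998, -0.058, -0.0], [-0.058, -0.998, 0.0], [-0.0, -0.0, -1.0]]
force: [0.4, 0.2, -0.4]
finger_gap: -0.0
```

Call:
{"method": "servo_tool", "body": {
  "motion": [
    {"x":0.3,"y":-1.5,"z":0,"wx":0,"wy":0,"wz":0},
    {"x":0.3,"y":-1.5,"z":0,"wx":0,"wy":0,"wz":0},
    {"x":0.3,"y":-1.5,"z":0,"wx":0,"wy":0,"wz":0},
    {"x":0.3,"y":-1.5,"z":0,"wx":0,"wy":0,"wz":0},
    {"x":0.3,"y":-1.5,"z":0,"wx":0,"wy":0,"wz":0}
  ]
}}

```text
time_s: 24.75
ee_pos: [457.7, 75.7, -31.5]
orientation: [[0.998, -0.058, -0.001], [-0.058, -0.998, -0.001], [-0.001, 0.001, -1.0]]
force: [-2.5, -3.1, 0.6]
finger_gap: 0.1
```

Call:
{"method": "servo_tool", "body": {
  "motion": [
    {"x":0.4,"y":-2,"z":0,"wx":0,"wy":0,"wz":0},
    {"x":0.4,"y":-2,"z":0,"wx":0,"wy":0,"wz":0},
    {"x":0.4,"y":-2,"z":0,"wx":0,"wy":0,"wz":0},
    {"x":0.4,"y":-2,"z":0,"wx":0,"wy":0,"wz":0},
    {"x":0.4,"y":-2,"z":0,"wx":0,"wy":0,"wz":0}
  ]
}}

```text
time_s: 25.25
ee_pos: [460.4, 86.1, -31.5]
orientation: [[0.998, -0.058, -0.0], [-0.058, -0.998, -0.0], [-0.0, 0.0, -1.0]]
force: [-2.1, -3.9, 1.9]
finger_gap: -0.1
```

```bash
python3 snap.py 16 wrist
```

```text
25.3 [460.56238493  86.4018669  -31.50091865] [-2.01699659 -2.86729622  1.44462117] [ 4.18832467e-02 -2.01013498e-02 -4.27746855e-01  1.16312401e+00
  4.04118068e-04  1.67035360e+00]
```

View pics/wrist16z.png

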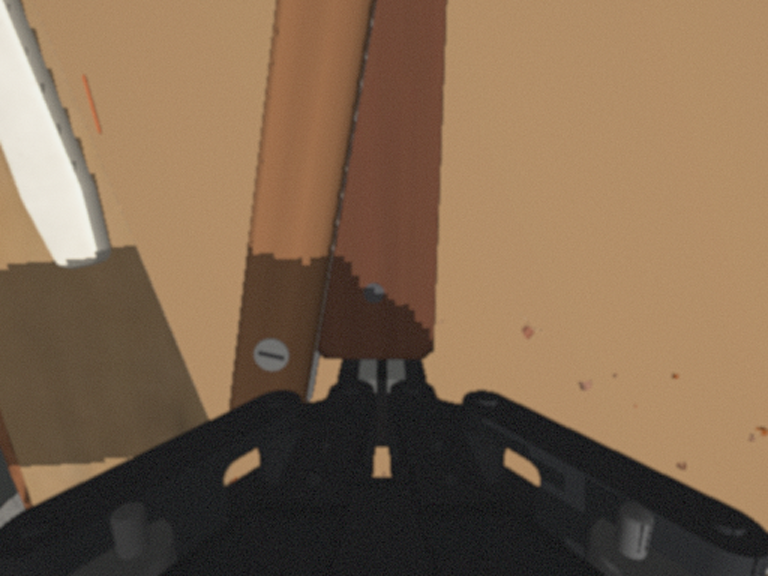

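Call:
{"method": "servo_tool", "body": {
  "motion": [
    {"x":0.8,"y":-4,"z":0,"wx":0,"wy":0,"wz":0},
    {"x":0.8,"y":-4,"z":0,"wx":0,"wy":0,"wz":0},
    {"x":0.8,"y":-4,"z":0,"wx":0,"wy":0,"wz":0},
    {"x":0.8,"y":-4,"z":0,"wx":0,"wy":0,"wz":0},
    {"x":0.8,"y":-4,"z":0,"wx":0,"wy":0,"wz":0}
  ]
}}

```text
time_s: 25.8
ee_pos: [465.7, 106.0, -31.5]
orientation: [[0.998, -0.058, -0.0], [-0.058, -0.998, -0.0], [-0.0, 0.0, -1.0]]
force: [-1.3, -3.8, 0.8]
finger_gap: 0.2
```

Call:
{"method": "servo_tool", "body": {
  "motion": [
    {"x":0.8,"y":-4,"z":0,"wx":0,"wy":0,"wz":0},
    {"x":0.8,"y":-4,"z":0,"wx":0,"wy":0,"wz":0},
    {"x":0.8,"y":-4,"z":0,"wx":0,"wy":0,"wz":0},
    {"x":0.8,"y":-4,"z":0,"wx":0,"wy":0,"wz":0},
    {"x":0.8,"y":-4,"z":0,"wx":0,"wy":0,"wz":0}
  ]
}}

```text
time_s: 26.3
ee_pos: [470.9, 125.7, -31.5]
orientation: [[0.998, -0.058, 0.0], [-0.058, -0.998, -0.0], [0.0, 0.0, -1.0]]
force: [-1.3, -3.5, 0.7]
finger_gap: 0.0
```

Call:
{"method": "servo_tool", "body": {
  "motion": [
    {"x":0.6,"y":-3,"z":0,"wx":0,"wy":0,"wz":0},
    {"x":0.6,"y":-3,"z":0,"wx":0,"wy":0,"wz":0},
    {"x":0.6,"y":-3,"z":0,"wx":0,"wy":0,"wz":0},
    {"x":0.6,"y":-3,"z":0,"wx":0,"wy":0,"wz":0},
    {"x":0.6,"y":-3,"z":0,"wx":0,"wy":0,"wz":0}
  ]
}}

```text
time_s: 26.8
ee_pos: [474.6, 140.0, -31.5]
orientation: [[0.998, -0.058, -0.0], [-0.058, -0.998, -0.001], [-0.0, 0.001, -1.0]]
force: [-0.9, -5.3, 0.3]
finger_gap: -0.6
```

```bash
python3 snap.py 17 wrist
```

```text
26.85 [474.7833404  140.42368866 -31.51303108] [-0.87976874 -4.17158059  1.46787217] [ 1.52308133e-01  4.86876314e-02 -3.58174260e-01  1.16396570e+00
 -3.87429952e-04  1.78098183e+00]
```

View pics/wrist17z.png

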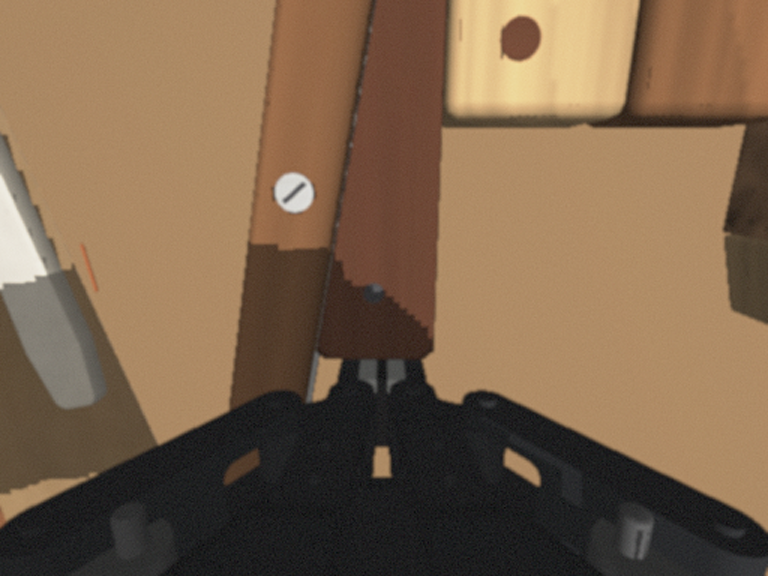

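Call:
{"method": "servo_tool", "body": {
  "motion": [
    {"x":0.4,"y":-2,"z":0,"wx":0,"wy":0,"wz":0},
    {"x":0.4,"y":-2,"z":0,"wx":0,"wy":0,"wz":0},
    {"x":0.4,"y":-2,"z":0,"wx":0,"wy":0,"wz":0},
    {"x":0.4,"y":-2,"z":0,"wx":0,"wy":0,"wz":0},
    {"x":0.4,"y":-2,"z":0,"wx":0,"wy":0,"wz":0}
  ]
}}

```text
time_s: 27.35
ee_pos: [477.2, 149.7, -31.5]
orientation: [[0.998, -0.058, -0.0], [-0.058, -0.998, -0.001], [-0.0, 0.001, -1.0]]
force: [-0.4, -4.3, 0.8]
finger_gap: -0.1
```

Call:
{"method": "servo_tool", "body": {
  "motion": [
    {"x":0.4,"y":-2,"z":0,"wx":0,"wy":0,"wz":0},
    {"x":0.4,"y":-2,"z":0,"wx":0,"wy":0,"wz":0},
    {"x":0.4,"y":-2,"z":0,"wx":0,"wy":0,"wz":0},
    {"x":0.4,"y":-2,"z":0,"wx":0,"wy":0,"wz":0},
    {"x":0.4,"y":-2,"z":0,"wx":0,"wy":0,"wz":0}
  ]
}}

```text
time_s: 27.85
ee_pos: [479.7, 159.5, -31.5]
orientation: [[0.998, -0.058, -0.0], [-0.058, -0.998, -0.001], [-0.0, 0.001, -1.0]]
force: [-1.4, -5.3, 1.8]
finger_gap: 0.1
```

```bash
python3 snap.py 18 side;python3 - <<'E'
import cv2
cv2.imwrite('pics/s18c.png',cv2.resize(cv2.imread('pics/side18.png')[190:290,170:310],None,fx=5.5,fy=5.5,interpolation=cv2.INTER_CUBIC))
E
```

```text
27.9 [479.83295093 159.84023106 -31.51653716] [-0.48996464 -4.56833915  1.07752717] [ 1.89244698e-01  7.59872494e-02 -3.29482580e-01  1.16554012e+00
 -5.07714426e-04  1.81817798e+00]
```

View pics/s18c.png

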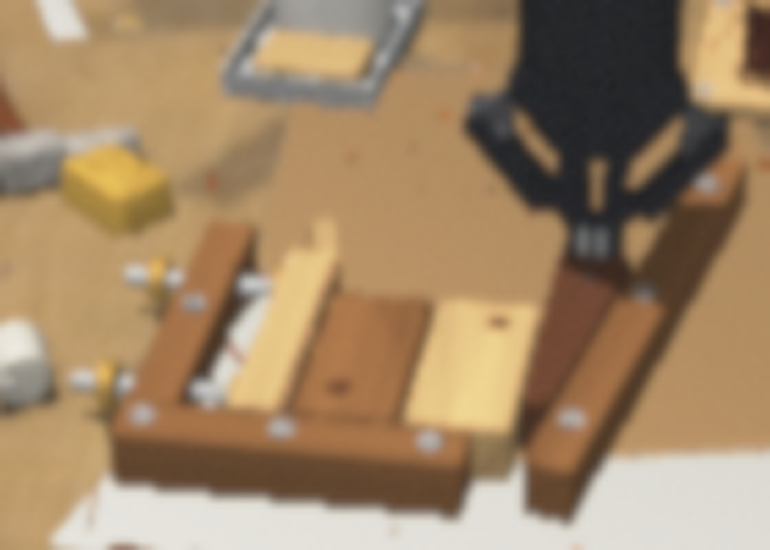

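Call:
{"method": "servo_tool", "body": {
  "motion": [
    {"x":0.3,"y":-1.5,"z":0,"wx":0,"wy":0,"wz":0},
    {"x":0.3,"y":-1.5,"z":0,"wx":0,"wy":0,"wz":0},
    {"x":0.3,"y":-1.5,"z":0,"wx":0,"wy":0,"wz":0},
    {"x":0.3,"y":-1.5,"z":0,"wx":0,"wy":0,"wz":0},
    {"x":0.3,"y":-1.5,"z":0,"wx":0,"wy":0,"wz":0}
  ]
}}

```text
time_s: 28.4
ee_pos: [481.7, 166.9, -31.5]
orientation: [[0.998, -0.058, -0.0], [-0.058, -0.998, -0.001], [-0.0, 0.001, -1.0]]
force: [-0.9, -5.3, 1.7]
finger_gap: -0.2
```

Call:
{"method": "servo_tool", "body": {
  "motion": [
    {"x":0.2,"y":-1,"z":0,"wx":0,"wy":0,"wz":0},
    {"x":0.2,"y":-1,"z":0,"wx":0,"wy":0,"wz":0},
    {"x":0.2,"y":-1,"z":0,"wx":0,"wy":0,"wz":0},
    {"x":0.2,"y":-1,"z":0,"wx":0,"wy":0,"wz":0},
    {"x":0.2,"y":-1,"z":0,"wx":0,"wy":0,"wz":0}
  ]
}}

```text
time_s: 28.9
ee_pos: [482.9, 171.7, -31.5]
orientation: [[0.998, -0.058, -0.0], [-0.058, -0.998, -0.001], [-0.0, 0.001, -1.0]]
force: [-2.1, -7.2, 1.6]
finger_gap: 0.1
```

Call:
{"method": "servo_tool", "body": {
  "motion": [
    {"x":0.15,"y":-0.8,"z":0,"wx":0,"wy":0,"wz":0},
    {"x":0.15,"y":-0.8,"z":0,"wx":0,"wy":0,"wz":0},
    {"x":0.15,"y":-0.8,"z":0,"wx":0,"wy":0,"wz":0},
    {"x":0.15,"y":-0.8,"z":0,"wx":0,"wy":0,"wz":0},
    {"x":0.15,"y":-0.8,"z":0,"wx":0,"wy":0,"wz":0}
  ]
}}

```text
time_s: 29.4
ee_pos: [482.9, 171.9, -31.5]
orientation: [[0.998, -0.06, -0.002], [-0.06, -0.998, -0.009], [-0.002, 0.009, -1.0]]
force: [-4.5, -14.7, 5.6]
finger_gap: 0.2
```

```bash
python3 snap.py 19 wrist side;python3 - <<'E'
import cv2
cv2.imwrite('pics/s19c.png',cv2.resize(cv2.imread('pics/side19.png')[190:290,170:310],None,fx=5.5,fy=5.5,interpolation=cv2.INTER_CUBIC))
E
```

```text
29.5 [482.90161755 171.93804908 -31.47399209] [ -3.62911151 -13.54297123   5.39699244] [ 0.21690398  0.09865728 -0.30513019  1.17112043 -0.00830152  1.8476444 ]
```

View pics/wrist19z.png

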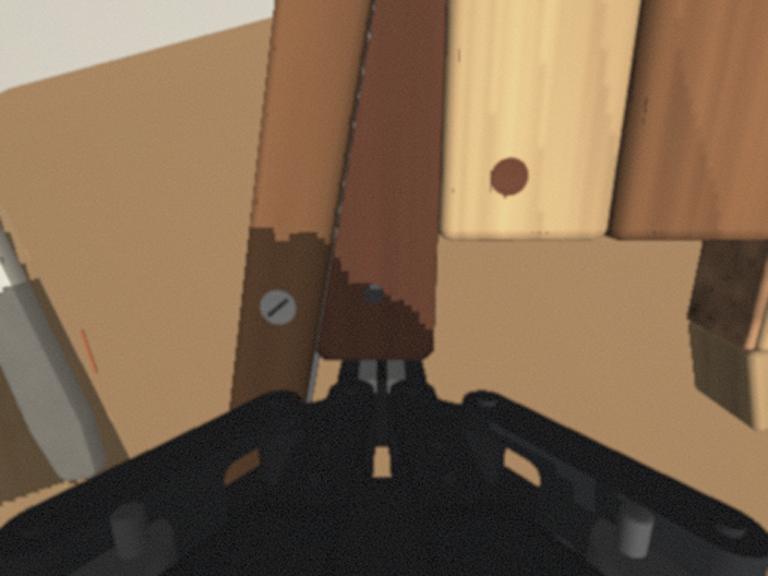

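View pics/s19c.png

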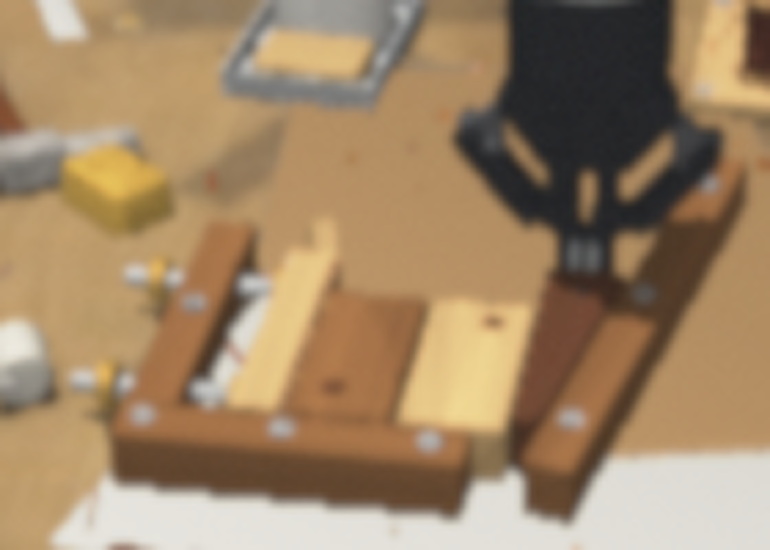

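```bash
python3 - <<'E'
from h import *
from cell import ctrl
np.set_printoptions(precision=2,suppress=True)
f=load('wrist19'); o=np.array([553.5,266.4])
def c(p): return np.array([(p-o)@[.998,-.058],(p-o)@[.058,.998]])
for n,p,z in [('screw',(277,307),31),('wedge end R',(434,355),30),('wedge end L',(320,357),30),('blk back L',(443,236),32),('blk seam',(610,236),32),('wedge face far',(446,5),30),('fence bot near',(690,320),0),('fence top',(748,348),30),('fence bot at blk',(705,242),0)]:
    q=zp(f,p,(0,0),1.5,z);print(n,q,c(q))
s=ctrl.read_state();print(c(s['ee_pos'][:2]),s['force'],s['wrist_torque'],s['joint_torque'])
E
```

```text
screw [455.17 203.1 ] [-94.46 -68.87]
wedge end R [500.76 184.57] [-47.89 -84.73]
wedge end L [465.95 185.96] [-82.71 -85.36]
blk back L [503.92 221.3 ] [-46.86 -47.89]
blk seam [549.95 218.56] [ -0.76 -47.95]
wedge face far [506.02 277.6 ] [-48.04   8.43]
fence bot near [599.99 178.77] [ 51.48 -84.76]
fence top [595.88 181.27] [ 47.24 -82.5 ]
fence bot at blk [601.09 208.23] [ 50.86 -55.29]
[-64.98 -98.37] [ -3.63 -13.54   5.4 ] [-2.7   0.78  0.04] [  6.   -32.45  31.46  -2.67   3.63   0.04]
```

Call:
{"method": "servo_tool", "body": {
  "motion": [
    {"x":0,"y":4,"z":0,"wx":0,"wy":0,"wz":0},
    {"x":0,"y":8,"z":0,"wx":0,"wy":0,"wz":0},
    {"x":0,"y":0,"z":-9,"wx":0,"wy":0,"wz":0},
    {"x":0,"y":0,"z":0,"wx":0,"wy":0,"wz":0},
    {"x":0,"y":0,"z":0,"wx":0,"wy":0,"wz":0}
  ]
}}

```text
time_s: 30.0
ee_pos: [484.3, 165.0, -21.6]
orientation: [[0.998, -0.058, 0.002], [-0.058, -0.998, 0.001], [0.002, -0.002, -1.0]]
force: [-0.4, 0.4, 0.0]
finger_gap: 0.0
```

```bash
python3 snap.py 20 wrist side;python3 - <<'E'
import cv2
cv2.imwrite('pics/s20c.png',cv2.resize(cv2.imread('pics/side20.png')[190:290,170:310],None,fx=5.5,fy=5.5,interpolation=cv2.INTER_CUBIC))
E
```

```text
30.1 [483.6132443  164.72663487 -22.23232574] [ 0.11076304  0.67732825 -0.56511654] [ 1.96585154e-01  7.91947015e-02 -3.06471798e-01  1.18434580e+00
  5.52165092e-04  1.82495494e+00]
```

View pics/wrist20z.png

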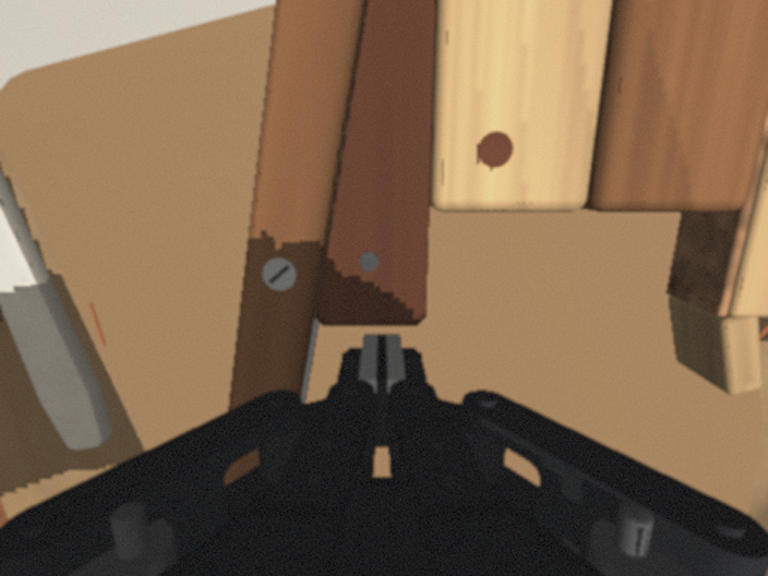

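View pics/s20c.png

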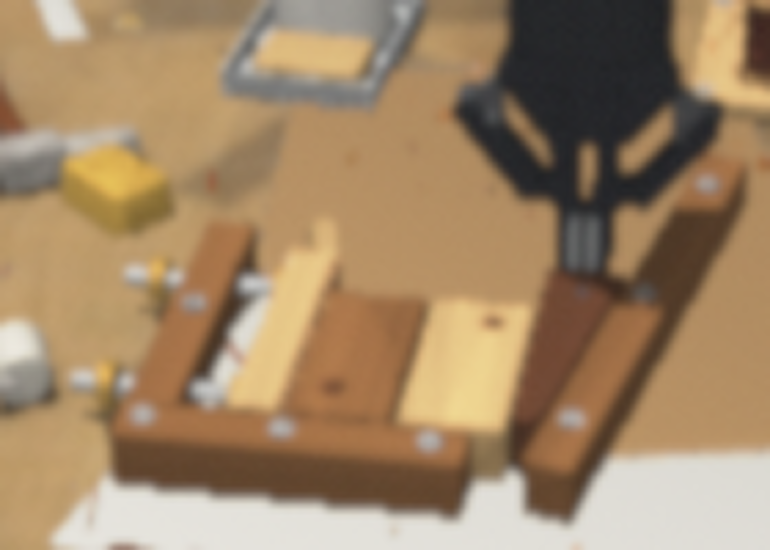

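```bash
python3 - <<'E'
from h import *
import cv2
np.set_printoptions(precision=2,suppress=True)
f=load('wrist20'); o=np.array([553.5,266.4])
def c(p): return np.array([(p-o)@[.998,-.058],(p-o)@[.058,.998]])
for n,p,z in [('blk R',(745,208),32),('blk L',(433,209),32),('fence top',(735,312),30),('fence top2',(748,235),30),('wedge end',(425,322),30)]:
    q=zp(f,p,(0,0),1.5,z);print(n,q,c(q))
cv2.imwrite('pics/w20c.png',cv2.resize(cv2.imread('pics/wrist20.png')[60:260,380:512],None,fx=4.5,fy=3,interpolation=cv2.INTER_CUBIC))
E
```

```text
blk R [596.2  215.29] [ 45.58 -48.53]
blk L [503.66 220.33] [-47.07 -48.87]
fence top [600.42 181.72] [ 51.74 -81.79]
fence top2 [600.26 206.7 ] [ 50.13 -56.86]
wedge end [500.41 184.11] [-48.21 -85.2 ]
```

View pics/w20c.png

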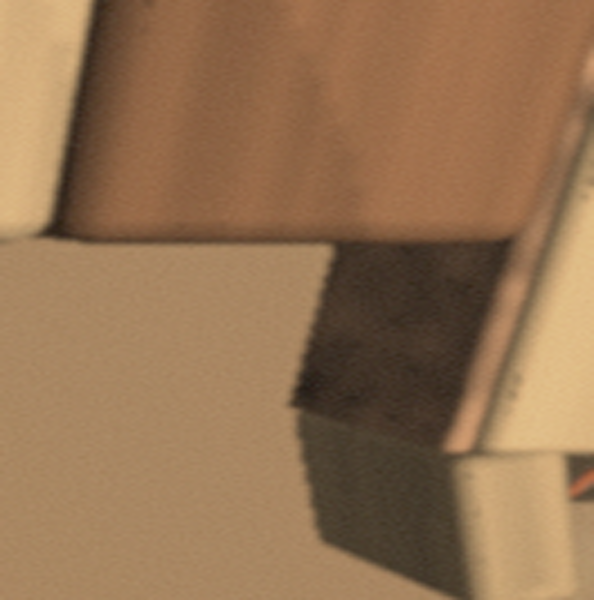

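Call:
{"method": "servo_tool", "body": {
  "motion": [
    {"x":0,"y":-2,"z":0,"wx":0,"wy":0,"wz":0},
    {"x":0,"y":-2,"z":0,"wx":0,"wy":0,"wz":0},
    {"x":0,"y":-1.5,"z":0,"wx":0,"wy":0,"wz":0},
    {"x":0,"y":-1,"z":0,"wx":0,"wy":0,"wz":0},
    {"x":0,"y":-0.8,"z":0,"wx":0,"wy":0,"wz":0}
  ]
}}

```text
time_s: 30.6
ee_pos: [483.7, 171.7, -22.6]
orientation: [[0.998, -0.058, -0.0], [-0.058, -0.998, 0.0], [-0.0, -0.0, -1.0]]
force: [-0.6, -1.0, 0.0]
finger_gap: 0.0
```

Call:
{"method": "servo_tool", "body": {
  "motion": [
    {"x":0,"y":-0.8,"z":0,"wx":0,"wy":0,"wz":0},
    {"x":0,"y":-0.7,"z":0,"wx":0,"wy":0,"wz":0},
    {"x":0,"y":-0.6,"z":0,"wx":0,"wy":0,"wz":0},
    {"x":0,"y":-0.6,"z":0,"wx":0,"wy":0,"wz":0},
    {"x":0,"y":-0.6,"z":0,"wx":0,"wy":0,"wz":0}
  ]
}}

```text
time_s: 31.1
ee_pos: [483.7, 172.0, -22.5]
orientation: [[0.998, -0.059, -0.001], [-0.059, -0.998, -0.006], [-0.0, 0.006, -1.0]]
force: [-1.1, -8.6, 2.4]
finger_gap: -0.2
```

Call:
{"method": "servo_tool", "body": {
  "motion": [
    {"x":0,"y":-0.5,"z":0,"wx":0,"wy":0,"wz":0},
    {"x":0,"y":-0.4,"z":0,"wx":0,"wy":0,"wz":0},
    {"x":0,"y":-0.4,"z":0,"wx":0,"wy":0,"wz":0},
    {"x":0,"y":0,"z":0,"wx":0,"wy":0,"wz":0},
    {"x":0,"y":0,"z":0,"wx":0,"wy":0,"wz":0}
  ]
}}

```text
time_s: 31.6
ee_pos: [483.7, 171.9, -22.5]
orientation: [[0.998, -0.06, -0.001], [-0.06, -0.998, -0.009], [-0.0, 0.009, -1.0]]
force: [-1.1, -11.0, 3.1]
finger_gap: 0.4
```

Call:
{"method": "servo_tool", "body": {
  "motion": [
    {"x":0,"y":0,"z":0,"wx":0,"wy":0,"wz":0},
    {"x":0,"y":0,"z":0,"wx":0,"wy":0,"wz":0},
    {"x":0,"y":0,"z":0,"wx":0,"wy":0,"wz":0},
    {"x":0,"y":0,"z":0,"wx":0,"wy":0,"wz":0},
    {"x":0,"y":0,"z":0,"wx":0,"wy":0,"wz":0}
  ]
}}

```text
time_s: 32.1
ee_pos: [483.7, 172.0, -22.5]
orientation: [[0.998, -0.06, -0.001], [-0.06, -0.998, -0.008], [-0.0, 0.008, -1.0]]
force: [-1.6, -10.0, 4.1]
finger_gap: -0.1
```

Call:
{"method": "servo_tool", "body": {
  "motion": [
    {"x":0,"y":-0.4,"z":0,"wx":0,"wy":0,"wz":0},
    {"x":0,"y":-0.3,"z":0,"wx":0,"wy":0,"wz":0},
    {"x":0,"y":0,"z":0,"wx":0,"wy":0,"wz":0},
    {"x":0,"y":0,"z":0,"wx":0,"wy":0,"wz":0},
    {"x":0,"y":0,"z":0,"wx":0,"wy":0,"wz":0}
  ]
}}

```text
time_s: 32.6
ee_pos: [483.7, 171.9, -22.5]
orientation: [[0.998, -0.061, -0.001], [-0.061, -0.998, -0.01], [-0.0, 0.01, -1.0]]
force: [-1.3, -11.5, 3.4]
finger_gap: -0.1
```

Call:
{"method": "servo_tool", "body": {
  "motion": [
    {"x":0,"y":0,"z":0,"wx":0,"wy":0,"wz":0},
    {"x":0,"y":0,"z":0,"wx":0,"wy":0,"wz":0},
    {"x":0,"y":0,"z":0,"wx":0,"wy":0,"wz":0},
    {"x":0,"y":0,"z":0,"wx":0,"wy":0,"wz":0},
    {"x":0,"y":0,"z":0,"wx":0,"wy":0,"wz":0}
  ]
}}

```text
time_s: 33.1
ee_pos: [483.7, 171.9, -22.5]
orientation: [[0.998, -0.061, -0.001], [-0.061, -0.998, -0.01], [-0.0, 0.01, -1.0]]
force: [-2.4, -12.3, 3.7]
finger_gap: -0.0
```

Call:
{"method": "servo_tool", "body": {
  "motion": [
    {"x":0,"y":3,"z":0,"wx":0,"wy":0,"wz":0},
    {"x":0,"y":6,"z":0,"wx":0,"wy":0,"wz":0},
    {"x":0,"y":15,"z":-15,"wx":0,"wy":0,"wz":0},
    {"x":0,"y":10,"z":-40,"wx":0,"wy":0,"wz":0},
    {"x":0,"y":10,"z":-45,"wx":0,"wy":0,"wz":0}
  ]
}}

```text
time_s: 33.6
ee_pos: [479.7, 132.0, 77.7]
orientation: [[0.998, -0.058, -0.004], [-0.058, -0.998, 0.0], [-0.004, -0.0, -1.0]]
force: [1.8, -0.1, -0.1]
finger_gap: 0.0
```

Call:
{"method": "servo_tool", "body": {
  "motion": [
    {"x":0,"y":15,"z":-40,"wx":0,"wy":0,"wz":0},
    {"x":0,"y":15,"z":-20,"wx":0,"wy":0,"wz":0},
    {"x":0,"y":0,"z":0,"wx":0,"wy":0,"wz":0},
    {"x":0,"y":0,"z":0,"wx":0,"wy":0,"wz":0},
    {"x":0,"y":0,"z":0,"wx":0,"wy":0,"wz":0}
  ]
}}

```text
time_s: 34.1
ee_pos: [478.8, 103.1, 136.3]
orientation: [[0.998, -0.058, -0.002], [-0.058, -0.998, 0.0], [-0.002, -0.0, -1.0]]
force: [-0.7, 0.3, -0.9]
finger_gap: -0.1
```

```bash
python3 snap.py 21 wrist side;python3 - <<'E'
import cv2
cv2.imwrite('pics/s21c.png',cv2.resize(cv2.imread('pics/side21.png')[190:290,170:310],None,fx=5.5,fy=5.5,interpolation=cv2.INTER_CUBIC))
E
```

```text
34.2 [478.47933889 103.26092965 135.69297939] [-0.74403546  0.20982009 -0.48731485] [ 7.52028415e-02 -4.58733015e-02 -1.13496951e-01  1.50657598e+00
  3.41709358e-04  1.70332349e+00]
```

View pics/wrist21z.png

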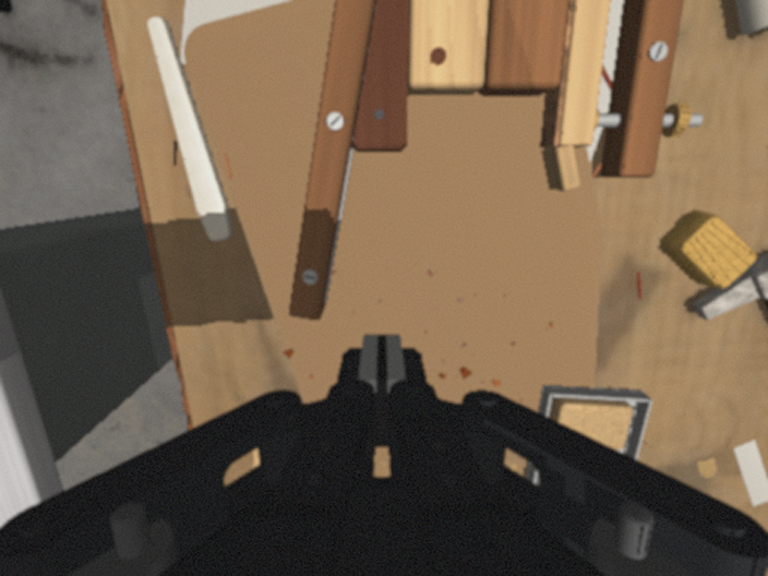

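View pics/s21c.png

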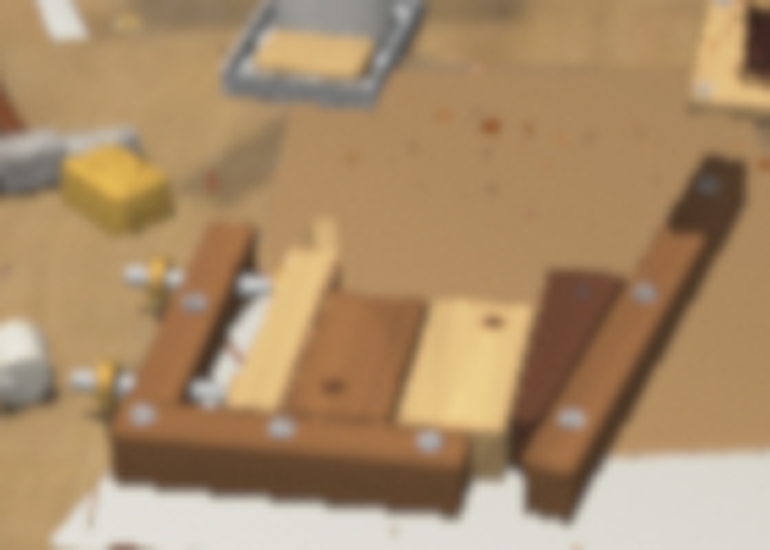

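```bash
python3 -c "
from cell import order
print(order.close_job())"
```

```text
the job is handed in; nothing more can be done
None
```

The job is done and handed in at about 34 s. The block is home in the clamp and the wedge is tight.

**Block:** I squared it with a sideways push. I then slid it between the thread stand and the glue tray, with about 25 mm clear on each side. It stopped against the rear stop at about 6.5 N. The last pictures show it flush against the rear stop, the cork fence and the wedge.

**Wedge:** It travelled about 99 mm, then bit. The steady push read about 12 N before I let go, and the wedge did not move when I backed off. The bone folder and the beeswax were not touched, and the arm ended clear of everything.

**Checks that disagreed:**
- **Finger height:** The real fingertips are about 37–40 mm above the reported TCP. My first push therefore passed over the block without touching it, and I corrected for this from the images.
- **Wedge force and stiffness:** The first tightening push peaked at a reading of 14.7 N, still under 16 N. Past the bite the wedge felt stiffer than the stated 2–4 N/mm, with almost no movement. I pushed again with the fingers 9 mm higher, and it held at 12 N with no movement.

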